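# Hang the cleaning basket on the bath lift and hold the cam lever at top lift

### The job

Take the wire basket of cleaned parts by its handle and, keeping it level, hang it on the twin hook of the ultrasonic bath's basket lift. Then swing the cam lever up until it stands upright and the lift is at its highest point, not past it, so that the basket hangs free above the bath to drip off; the lever does not stay up by itself, so finish while still holding it there. Leave the beaker, the bottle and the vial rack where they are.

Things in the scene. Friction and masses are not known exactly. Their poses are not given: they have to be found in the camera images.
- basket_handle (a point): Middle of the wire basket's handle: a straight level round steel bar, 10 mm thick, along this point's x. It is rigid with the basket, 135 mm above its underside and centred over it. The bar runs between two 10 mm uprights, 60 mm either side of this point along x, so 110 mm of it is free. The basket is the same after half a turn.
- basket: Open wire basket of bright steel holding a few metal parts: 130 mm long (its x), 85 mm wide (its y), rim 50 mm high and so 85 mm below the handle bar; 0.28 to 0.46 kg. Origin: middle of its underside. It starts upright on the bench.
- hook_seat (a point): Where the middle of the handle bar rests when hung, on the lift's twin hook: bar along this point's x, lying on both prongs, which are 38 mm either side along x, inside the handle's uprights. z up. 235 mm above the bench with the lift down (start); rises 40 mm with the lift. Prongs and tips reach from 15 mm below to 17 mm above this point.
- hook: Sliding crosshead of the lift with its twin hook: two 10 mm round prongs reaching level from +y to -y over the bath, each ending in an upward-open seat, 16 mm flat, with sloping sides to 22 mm either way in y. Room below and at -y is free: carry the bar in from -y over the tips, the basket under the prongs, then lower it. Origin: below hook_seat.
- bath: Fixed open steel bath under the hook: 210 mm (x) by 150 mm (y), rim 125 mm above the bench, opening 180 by 120 mm, 59 mm deep. Origin: at bench height below hook_seat; the lift stands at its +y side. A hung basket reaches 25 mm down into it with the lift down, and is 15 mm clear above its rim with the lift fully up.
- lever_knob (a point): Centre of the black ball, 32 mm thick, on the end of the cam lever (12 mm steel rod, ball 155 mm from the shaft). The lever swings in an upright plane along the bath's y. At rest it points away from the bath (+y), 25 degrees below level, ball 56 mm above the bench; at top lift it stands straight up, ball 275 mm above the bench. The ball is free all round.
- lever_pivot (a point): Fixed point on the lever's turning axis, 120 mm above the bench, in the plane in which the ball's centre moves; 98 mm in -x and 130 mm in +y of the middle of the bath. Axes as the bath's: x along the shaft, y from the bath towards the lift and the lever at rest, z up.
- lever (a joint): Cam lever angle in rad: 0 at rest on its stop; 2.0 straight up, where the eccentric cam lifts highest (40 mm); past it the lift sinks again, stop at 2.6, leaning 34 degrees over the bath. It grows from +y over the top to -y. Spring and weight swing it back to 0 if let go; at the ball it takes up to 5 N to raise and 2 N to hold upright.
- beaker_mid (a point): Clear beaker, 72 mm in diameter, 80 mm high; a bystander. This point is its middle.
- bottle_mid (a point): Amber bottle, 68 mm in diameter, 140 mm high; a bystander. This point is its middle.
- rack_mid (a point): White rack of small vials, 120 by 70 mm, 39 mm high; a bystander. This point is its middle.
There are look-alikes about, which are no part of the job. Several things have the shape of the basket; the one meant has the colours described above.

How it is judged:
By the outcome, as a careful person would: the job done as asked, in the order asked, and still so for the second after the job is handed in, while the arm keeps its last pose, push and grip.
It also fails if it takes over 72 s, if anything falls off the work surface, if the arm or the gripper's body presses on something with over 40 N, if the wrist force passes 120 N, or if a joint passes its speed limit or range.

### The arm

A 7-joint arm with a two-finger parallel gripper is mounted at the origin on the work surface. World frame = base frame: x ahead of the robot, y to its left, z up, the work surface at z = 0. Lengths are in m, angles in rad, forces in N, time in s.
With the tool pointing down it reaches from about 0.4 to 0.875 m from the base axis. Payload 6.5 kg.
Tool frame: the origin (TCP) lies at the very end of the fingers, on their centre line; the grasp point (between the pads) lies 19 mm behind it; z points along the fingers, y is the direction in which the jaws open and shut (so a half turn about z gives the same grasp; the last joint's range is limited). The gripper opens to 85 mm and grips with 20 to 120 N. Pads are 22 mm wide; open, the fingers measure 114 mm over their backs; the gripper's body (76 mm by 85 mm) begins 54 mm behind the grasp point. The pads swing forward as they close: fully open they stand 13 mm farther back than shut.
Start: joints at [-0.066, 0.536, -0.004, 1.538, 0.003, 1.067, -0.071], TCP at [0.65, 0, 0.231] pointing down, gripper open.
Joint ranges: [-2.7, 2.7], [-0.37, 2.16], [-1.27, 1.26], [0.24, 2.4], [-1.31, 4.45], [0.19, 1.91], [-2.76, 2.76]. Speed limits (rad/s): [2.39, 2.39, 3.14, 3.14, 3.14, 3.14, 3.14].

### API

Orientations are given as a 3x3 rotation matrix whose columns are the frame's x, y, z axes.
In Python, from cell import monitor, snapshot, calibration, order gives the robot as it stands. The module is installed in compiled form; this text tells all that it offers.
- The arm moves only by the tool move_arm, never from a script. Its arguments are lists of equal length, an entry for each row: "xyz": the shift along the tool's x, y, z normalised to -1 to 1, where 1 is 30 mm, a list of three; "twist": the turn, a rotation vector about the tool's x, y, z normalised to -1 to 1, where 1 is 0.08 rad, a list of three. A call has 1 to 20 rows; each row shifts and turns the commanded pose from where the row before left it, along the tool's axes as they then stand; what a row does not reach is not made up. A row lasts 1/10 s, in which the tool goes at most 50 mm and 8.59 degrees, less where a joint would pass 70% of its speed; a pose out of reach is approached as far as the arm can. A call with a number of a shift or a turn outside -1 to 1 is refused whole. A call with a gripper value outside its range is refused whole. "fingers" is the closure, from -1 (fully open) to 1 (shut), set as the call begins (left out, the last holds). The fingers move at their own pace and stop on an object; the grip force is fixed at half the most. Time passes only in rows, so rows that do not move let the fingers close. It gives the time, the measured TCP pose, the force and the opening at its end, in the units of the state.
- monitor.observe(): the state, without advancing time (a new reading comes with each control period).
- snapshot(name): name is "scene" or "side" or "wrist"; returns the picture (400x640x3 uint8, red, green, blue); there is no depth.
- calibration(name): a dict with "K" (3x3 intrinsics, pixels), "world_to_cam" (4x4, takes a point from world to camera coordinates). Camera axes: x right, y down, z forward; pixel columns grow to the right and rows downward; lengths in m; the calibration is good to about 2 mm. A picture is of the moment at which its call begins: read the wrist's pose just before it. calibration takes no time and is no camera call; for the wrist camera it gives the pose at the moment of the call.
- order.hand_in(): hands the job in, once; it reports no verdict.
The state is a dict: "clock": time; "joints": joint angles; "joint_velocities": joint speeds; "joint_torque": joint torques, N m; "eef_pos": TCP position; "orientation": TCP orientation; "contact_force": force on the tool from outside, world axes, zero at the start; "moment": the same for the moment, N m; "width": opening from 0.0 (shut) to 1.0 (fully open).
Only numpy, scipy, OpenCV 4.12 (cv2) and the standard library are available. Lean on these libraries where they do the work, as an engineer would, in place of code of your own. Each camera call takes 0.05 s, during which the arm holds its last target.

## Working session

There is one attempt and no reset: what is moved stays moved. The work goes in short steps, Python scripts to look and compute and a tool call to move; the robot and the scene stay as the last step left them, time stands still between calls to the robot, and variables do not carry over. Pictures are saved under pics/ and viewed, and the job is handed in when it is done.

Besides the shell and the picture viewer there is one more tool, called after "Emit:" as name(argument=value, ...), one argument or row to a line, values as JSON. move_arm: Moves the arm, as the interface text tells. Its arguments: {"type":"object","properties":{"xyz":{"type":"array"},"twist":{"type":"array"},"fingers":{"type":"number"}},"required":["xyz","twist"]}

```bash
mkdir -p pics; ls; python3 - <<'E'
from cell import monitor,snapshot,calibration
import cv2,numpy as np
s=monitor.observe(); print(s['clock'],s['eef_pos'],s['orientation'],s['width'],s['contact_force'])
for n in ["scene","side","wrist"]:
    c=calibration(n); print(n,np.round(c['K'],1).tolist(),np.round(c['world_to_cam'],3).tolist())
    cv2.imwrite(f'pics/{n}0.png',snapshot(n)[:,:,::-1])
E
```

```text
pics
0.0 [ 6.49349757e-01 -9.28163546e-06  2.30391804e-01] [[-5.67247204e-05  9.99998429e-01 -1.77185853e-03]
 [ 9.99999989e-01  5.64859708e-05 -1.34795050e-04]
 [-1.34694753e-04 -1.77186616e-03 -9.99998421e-01]] 0.9974010922694269 [-0.06487259 -0.15270542  0.47080521]
scene [[441.1, 0.0, 317.7], [0.0, 441.1, 200.8], [0.0, 0.0, 1.0]] [[-0.124, 0.992, -0.003, 0.13], [0.759, 0.093, -0.644, -0.345], [-0.639, -0.082, -0.765, 1.749], [0.0, 0.0, 0.0, 1.0]]
side [[408.1, 0.0, 322.0], [0.0, 408.1, 210.1], [0.0, 0.0, 1.0]] [[0.997, -0.072, 0.023, -0.602], [-0.026, -0.61, -0.792, 0.11], [0.071, 0.789, -0.61, 1.578], [0.0, 0.0, 0.0, 1.0]]
wrist [[337.0, 0.0, 325.8], [0.0, 337.0, 196.8], [0.0, 0.0, 1.0]] [[1.0, 0.0, -0.0, -0.65], [0.0, -0.963, 0.268, -0.035], [-0.0, -0.268, -0.963, 0.378], [0.0, 0.0, 0.0, 1.0]]
```

View pics/scene0.png

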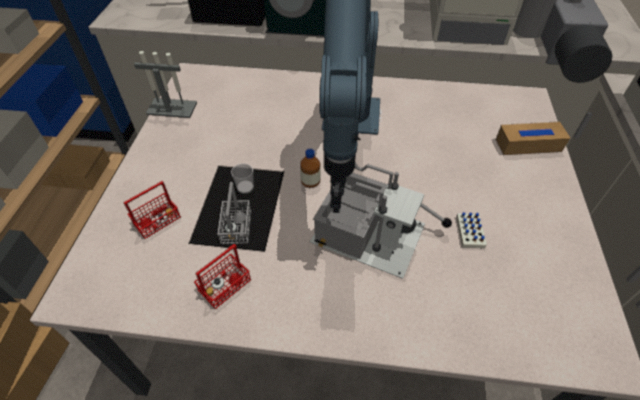

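View pics/side0.png

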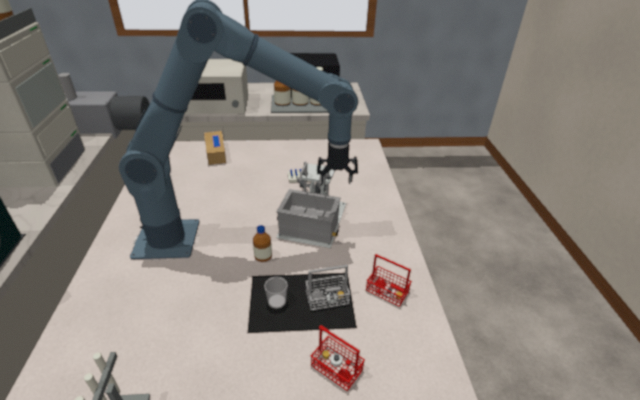

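View pics/wrist0.png

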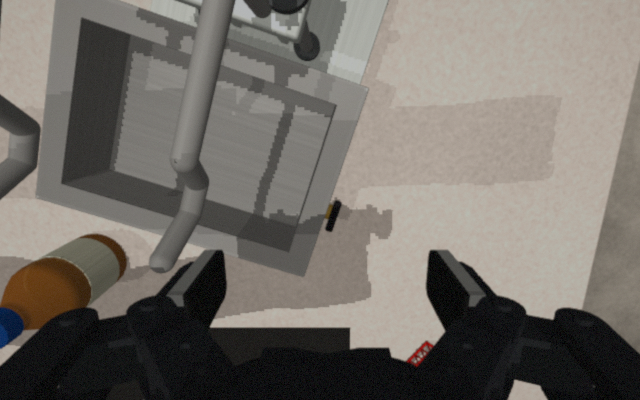

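The silver basket is at scene (235,220) and side (328,290). The look-alikes are red baskets at scene (153,210) and (222,278). The bath and lift are at scene (370,220), with the black knob at about (447,223). The choice is the bright steel one, so I'll check it in a close crop.

```bash
python3 - <<'E'
import cv2,numpy as np
a=cv2.imread('pics/scene0.png');b=cv2.imread('pics/side0.png')
cv2.imwrite('pics/c1.png',cv2.resize(a[155:255,180:300],None,fx=6,fy=6,interpolation=cv2.INTER_CUBIC))
cv2.imwrite('pics/c2.png',cv2.resize(b[255:325,290:370],None,fx=8,fy=8,interpolation=cv2.INTER_CUBIC))
cv2.imwrite('pics/c3.png',cv2.resize(a[155:285,305:465],None,fx=5,fy=4.6,interpolation=cv2.INTER_CUBIC))
E
```

```text
(no output)
```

View pics/c1.png

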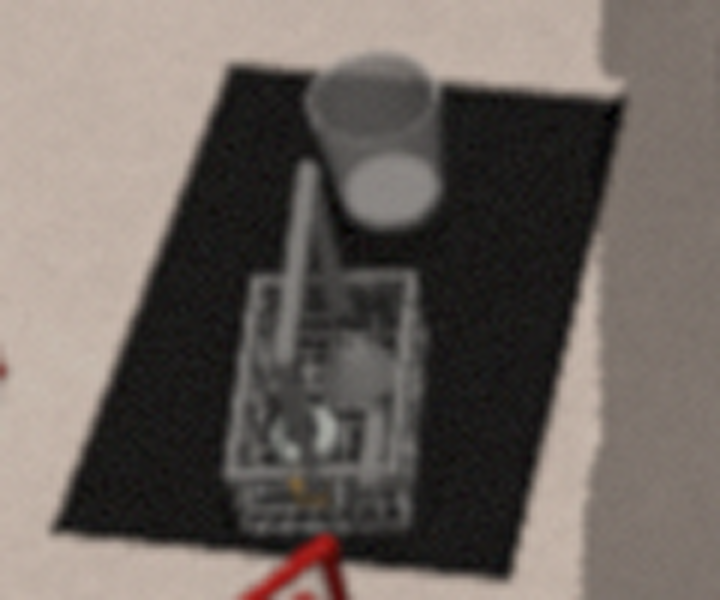

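View pics/c2.png

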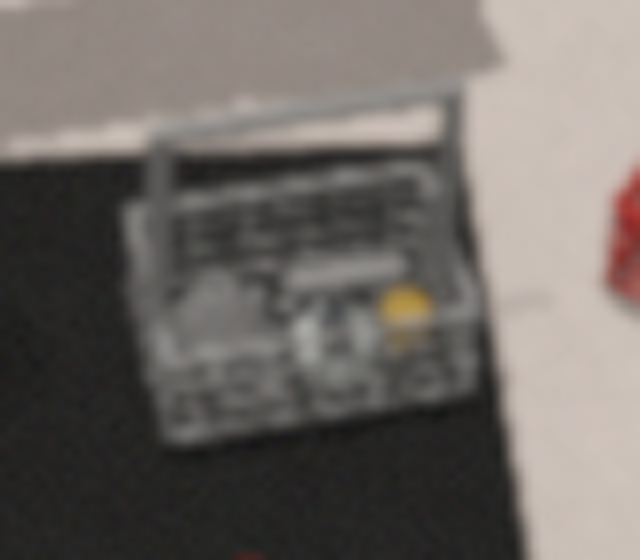

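View pics/c3.png

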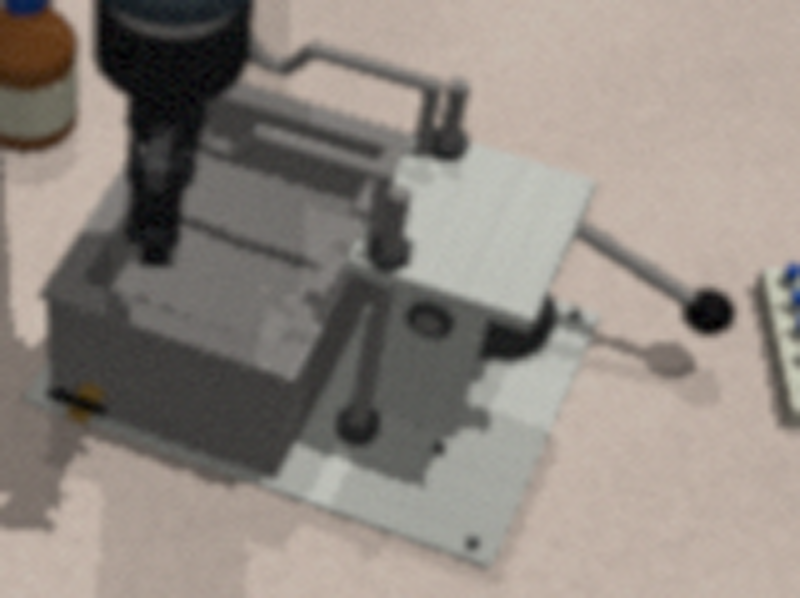

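```bash
cat > h.py <<'E'
import numpy as np,cv2
from cell import calibration
def plane(n,uv,z,c=None):
    c=c or calibration(n);K=c['K'];T=np.array(c['world_to_cam']);R=T[:3,:3];t=T[:3,3]
    o=-R.T@t;d=R.T@np.linalg.inv(K)@[uv[0],uv[1],1.];return o+d*(z-o[2])/d[2]
def proj(n,p,c=None):
    c=c or calibration(n);T=np.array(c['world_to_cam']);q=c['K']@(T[:3,:3]@p+T[:3,3]);return q[:2]/q[2]
E
python3 - <<'E'
from h import *
np.set_printoptions(precision=4,suppress=True)
print('side bar',plane('side',(309.6,271.3),.135),plane('side',(347.2,265.8),.135))
print('scene bar',plane('scene',(230.8,182.5),.135),plane('scene',(227.8,215),.135))
for uv in [(303,275),(367,88),(38,197)]: print('rim out',plane('wrist',uv,.125))
for uv in [(295,250),(338,105),(62,183),(82,18)]: print('rim in',plane('wrist',uv,.125))
for uv in [(278,218),(287,193),(341,199),(333,243)]: print('side rim',plane('side',uv,.125))
print('knob',plane('scene',(446.8,222.5),.056))
for uv in [(186,162),(192,195),(160,265)]: print('prong',plane('wrist',uv,.24))
E
```

```text
side bar [ 0.5384 -0.3304  0.135 ] [ 0.6588 -0.3124  0.135 ]
scene bar [ 0.5361 -0.3275  0.135 ] [ 0.659  -0.3048  0.135 ]
rim out [ 0.6319 -0.0678  0.125 ]
rim out [0.6794 0.0779 0.125 ]
rim out [ 0.4303 -0.0016  0.125 ]
rim in [ 0.6259 -0.0456  0.125 ]
rim in [0.6591 0.0664 0.125 ]
rim in [0.451  0.0094 0.125 ]
rim in [0.488  0.1223 0.125 ]
side rim [ 0.4362 -0.0474  0.125 ]
side rim [0.4698 0.1101 0.125 ]
side rim [0.6805 0.0611 0.125 ]
side rim [ 0.6252 -0.1923  0.125 ]
knob [0.5477 0.3296 0.056 ]
prong [0.5947 0.045  0.24  ]
prong [0.5956 0.0314 0.24  ]
prong [ 0.5784 -0.0002  0.24  ]
```

```bash
python3 - <<'E'
import cv2
b=cv2.imread('pics/side0.png')
cv2.imwrite('pics/c4.png',cv2.resize(b[150:260,235:365],None,fx=5.4,fy=5.4,interpolation=cv2.INTER_CUBIC))
E
```

```text
(no output)
```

View pics/c4.png

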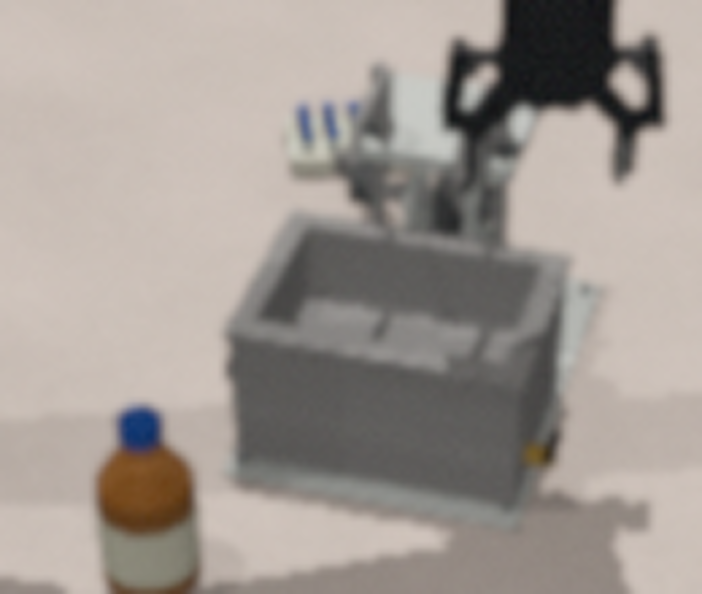

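Emit:
move_arm(
  xyz=[
    [0,0,-1],
    [0,0,-1],
    [0,0,-1],
    [0,0,-1],
    [-1,0,0],
    [-1,0,0],
    [-1,0,0],
    [-1,0,0],
    [-1,0,0],
    [-1,0,0],
    [-1,-0.5,0],
    [-1,-0.5,0],
    [-0.5,-0.5,0],
    [0,0,0],
  ],
  twist=[
    [0,0,0],
    [0,0,0],
    [0,0,0],
    [0,0,0],
    [0,0,0],
    [0,0,0],
    [0,0,0],
    [0,0,0],
    [0,0,0],
    [0,0,0],
    [0,0,0],
    [0,0,0],
    [0,0,0],
    [0,0,0],
  ],
)

```text
clock: 1.55
eef_pos: [0.6023, -0.2586, 0.3514]
orientation: [[0.005, 1.0, -0.001], [1.0, -0.005, -0.002], [-0.002, -0.001, -1.0]]
contact_force: [-0.2, -0.6, 0.0]
width: 1.0
```

Emit:
move_arm(
  xyz=[
    [0,0,0],
    [0,0,0],
    [0,0,0],
    [0,0,0],
    [0,0,0],
    [0,0,0],
    [0,0,0],
    [0,0,0],
    [0,0,0],
    [0,0,0],
    [0,0,0],
    [0,0,0],
    [0,0,0],
    [0,0,0],
    [0,0,0],
    [0,0,0],
    [0,0,0],
    [0,0,0],
    [0,0,0],
  ],
  twist=[
    [0,0,1],
    [0,0,1],
    [0,0,1],
    [0,0,1],
    [0,0,1],
    [0,0,1],
    [0,0,1],
    [0,0,1],
    [0,0,1],
    [0,0,1],
    [0,0,1],
    [0,0,1],
    [0,0,1],
    [0,0,1],
    [0,0,1],
    [0,0,1],
    [0,0,1],
    [0,0,0.7],
    [0,0,0],
  ],
)

```text
clock: 3.45
eef_pos: [0.6056, -0.253, 0.3511]
orientation: [[0.988, 0.156, -0.0], [0.156, -0.988, 0.001], [0.0, -0.001, -1.0]]
contact_force: [0.1, -0.1, 0.1]
width: 0.998
```

```bash
python3 - <<'E'
from h import *
from cell import *
np.set_printoptions(precision=4,suppress=True)
s=monitor.observe(); print(s['clock'],s['eef_pos'],s['orientation'].tolist() if hasattr(s['orientation'],'tolist') else s['orientation'],s['contact_force'])
c=calibration('wrist');cv2.imwrite('pics/wrist1.png',snapshot('wrist')[:,:,::-1])
a=snapshot('scene')[:,:,::-1];b=snapshot('side')[:,:,::-1]
cv2.imwrite('pics/scene1.png',a);cv2.imwrite('pics/side1.png',b)
cv2.imwrite('pics/c5.png',cv2.resize(a[140:285,300:480],None,fx=4.4,fy=4.1,interpolation=cv2.INTER_CUBIC))
cv2.imwrite('pics/c6.png',cv2.resize(b[140:270,235:365],None,fx=4.6,fy=4.6,interpolation=cv2.INTER_CUBIC))
for p in [(.539,-.329,.135),(.659,-.310,.135)]: print(proj('wrist',np.array(p),c),proj('scene',np.array(p)),proj('side',np.array(p)))
E
```

```text
3.45 [ 0.6056 -0.253   0.3511] [[0.9877512846665468, 0.15603653302267206, -1.3604237323585446e-06], [0.15603643495308042, -0.9877506540104913, 0.0011298092669608985], [0.0001749477615621121, -0.00111618283053802, -0.9999993617643811]] [ 0.0906 -0.0999  0.1194]
[382.3779 236.4504] [230.0878 183.1525] [309.7711 270.9695]
[387.5733 128.1042] [226.0123 214.819 ] [347.1712 265.2576]
```

View pics/wrist1.png

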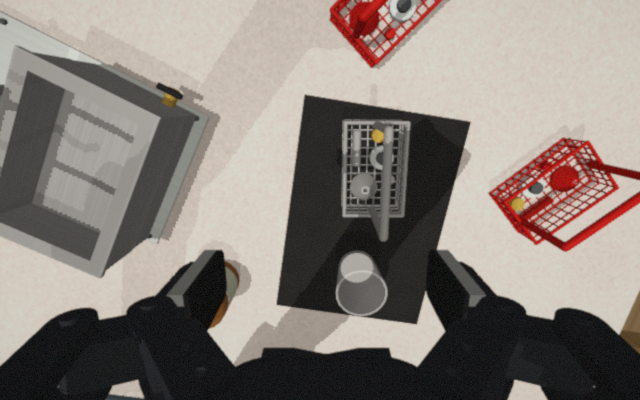

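View pics/c5.png

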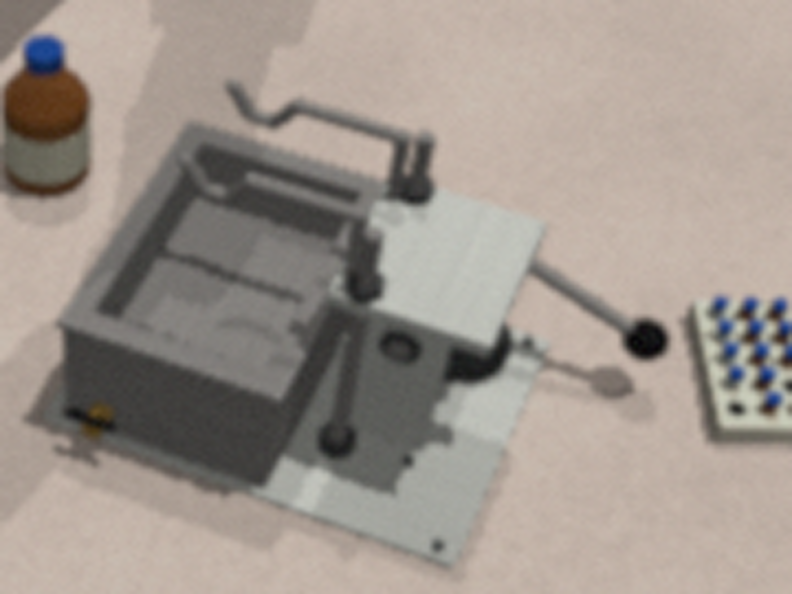

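View pics/c6.png

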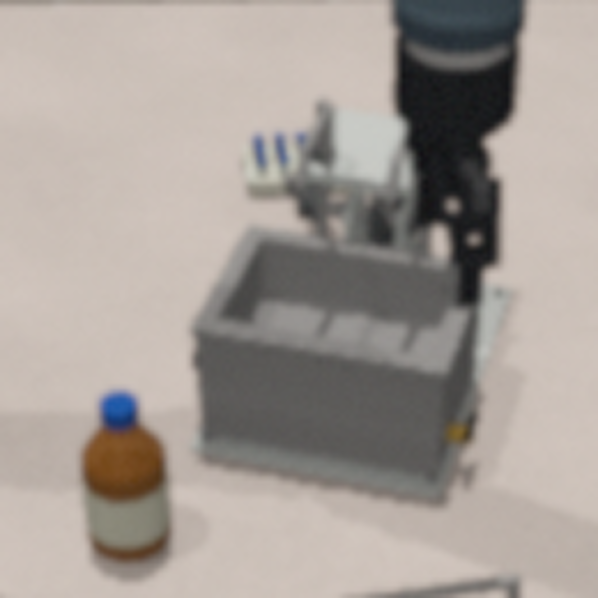

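Emit:
move_arm(
  xyz=[
    [-0.3,1,0],
    [-0.27,1,0],
    [0,0.17,0.5],
    [0,0,1],
    [0,0,1],
    [0,0,1],
    [0,0,1],
    [0,0,0.83],
    [0,0,0],
  ],
  twist=[
    [0,0,0],
    [0,0,0],
    [0,0,0],
    [0,0,0],
    [0,0,0],
    [0,0,0],
    [0,0,0],
    [0,0,0],
    [0,0,0],
  ],
)

```text
clock: 4.5
eef_pos: [0.5961, -0.3195, 0.187]
orientation: [[0.988, 0.156, -0.007], [0.156, -0.988, 0.004], [-0.006, -0.005, -1.0]]
contact_force: [-0.1, 0.1, 0.5]
width: 1.004
```

```bash
python3 - <<'E'
from h import *
from cell import *
c=calibration('wrist');cv2.imwrite('pics/wrist2.png',snapshot('wrist')[:,:,::-1])
s=monitor.observe(); print(s['clock'],s['eef_pos'])
for p in [(.539,-.329,.135),(.659,-.310,.135)]: print(proj('wrist',np.array(p),c))
E
```

```text
4.55 [ 0.59732166 -0.32059161  0.18968138]
[326.4000201  302.49432262]
[326.40664219 112.19929872]
```

View pics/wrist2.png

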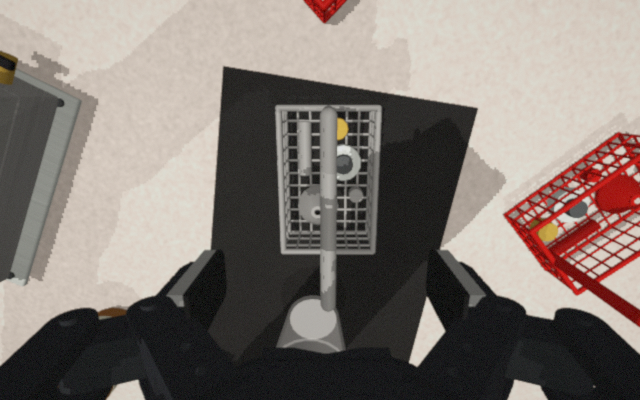

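Emit:
move_arm(
  xyz=[
    [0,0,1],
    [0,0,1],
    [0,0,0.45],
    [0,0,0],
    [0,0,0],
  ],
  twist=[
    [0,0,0],
    [0,0,0],
    [0,0,0],
    [0,0,0],
    [0,0,0],
  ],
)

```text
clock: 5.05
eef_pos: [0.5992, -0.3225, 0.1197]
orientation: [[0.988, 0.154, 0.002], [0.154, -0.988, -0.001], [0.002, 0.001, -1.0]]
contact_force: [0.6, -0.7, 0.2]
width: 0.997
```

Emit:
move_arm(
  xyz=[
    [0,0,0],
    [0,0,0],
    [0,0,0],
    [0,0,0],
    [0,0,0],
    [0,0,0],
    [0,0,0],
    [0,0,0],
    [0,0,0],
    [0,0,0],
  ],
  twist=[
    [0,0,0],
    [0,0,0],
    [0,0,0],
    [0,0,0],
    [0,0,0],
    [0,0,0],
    [0,0,0],
    [0,0,0],
    [0,0,0],
    [0,0,0],
  ],
  fingers=1,
)

```text
clock: 6.05
eef_pos: [0.5982, -0.3217, 0.1181]
orientation: [[0.988, 0.154, 0.0], [0.154, -0.988, 0.0], [0.0, -0.0, -1.0]]
contact_force: [-2.0, 2.5, 5.6]
width: 0.086
```

Emit:
move_arm(
  xyz=[
    [0,0,-0.3],
    [0,0,-0.5],
    [0,0,-0.7],
    [0,0,-0.7],
    [0,0,-0.7],
    [0,0,-0.7],
    [0,0,-0.7],
    [0,0,-0.7],
    [0,0,-0.5],
    [0,0,-0.3],
    [0,0,0],
    [0,0,0],
  ],
  twist=[
    [0,0,0],
    [0,0,0],
    [0,0,0],
    [0,0,0],
    [0,0,0],
    [0,0,0],
    [0,0,0],
    [0,0,0],
    [0,0,0],
    [0,0,0],
    [0,0,0],
    [0,0,0],
  ],
)

```text
clock: 7.25
eef_pos: [0.5978, -0.3217, 0.2911]
orientation: [[0.988, 0.154, -0.001], [0.154, -0.988, 0.001], [-0.001, -0.001, -1.0]]
contact_force: [-0.2, -0.3, -3.8]
width: 0.091
```

```bash
python3 - <<'E'
from h import *
from cell import *
np.set_printoptions(precision=4,suppress=True)
c=calibration('wrist');w=snapshot('wrist')[:,:,::-1];b=snapshot('side')[:,:,::-1]
s=monitor.observe(); print(s['clock'],s['eef_pos'],s['width'],s['contact_force'],s['moment'])
cv2.imwrite('pics/w3.png',w);cv2.imwrite('pics/s3.png',b)
A=cv2.resize(b[130:330,220:380],None,fx=3,fy=3,interpolation=cv2.INTER_CUBIC)
cv2.imwrite('pics/c7.png',A)
# bath from c6: crop px/4.6+(235,140)
f=lambda u,v:(235+u/4.6,140+v/4.6)
for u,v in [(196,328),(256,232),(472,320),(450,372),(476,310)]: print('side',plane('side',f(u,v),.125))
g=lambda u,v:(300+u/4.4,140+v/4.1)
for u,v in [(62,325),(190,125),(284,400),(383,270)]: print('scene rim',plane('scene',g(u,v),.125))
print('knob',plane('scene',g(645,339),.056))
# prongs seat bottoms (crop5) z ~ .23
for u,v in [(265,122),(215,192)]: print('seat',plane('scene',g(u,v),.23))
for u,v in [(235,88),(183,155)]: print('tips',plane('scene',g(u,v),.247))
print('bottle base',plane('scene',g(47,180),.0),'top',plane('scene',g(43,50),.14))
for n,th in (('cfg',np.radians(-17.4)),):
    R=np.array([[np.cos(th),-np.sin(th)],[np.sin(th),np.cos(th)]]);o=np.array([.556,.038])
    for x,y,z in [(-.105,-.075,.125),(-.105,.075,.125),(.105,-.075,.125),(.105,.075,.125),(-.038,0,.23),(.038,0,.23),(-.098,.2705,.056)]:
        P=np.r_[o+R@[x,y],z]; print(P,proj('side',P),proj('scene',P))
E
```

```text
7.35 [ 0.5976 -0.3216  0.2906] 0.09292012043065502 [ 0.6233  0.7883 -3.3436] [ 0.0159 -0.0461  0.0189]
side [ 0.4343 -0.0072  0.125 ]
side [0.4845 0.1274 0.125 ]
side [ 0.6602 -0.006   0.125 ]
side [ 0.6358 -0.0728  0.125 ]
side [0.6649 0.0074 0.125 ]
scene rim [ 0.6368 -0.0613  0.125 ]
scene rim [0.4355 0.0039 0.125 ]
scene rim [0.6829 0.0843 0.125 ]
scene rim [0.5623 0.1429 0.125 ]
knob [0.5485 0.3289 0.056 ]
seat [0.5286 0.0554 0.23  ]
seat [0.5963 0.029  0.23  ]
tips [0.5155 0.0344 0.247 ]
tips [0.5814 0.0073 0.247 ]
bottle base [ 0.3912 -0.1062  0.    ] top [ 0.3822 -0.1082  0.14  ]
[ 0.4334 -0.0022  0.125 ] [277.3932 210.4831] [341.2951 169.8411]
[0.4782 0.141  0.125 ] [289.0557 188.5475] [387.0709 184.5267]
[ 0.6338 -0.065   0.125 ] [332.0873 219.5414] [312.9447 218.2936]
[0.6786 0.0782 0.125 ] [340.0637 196.4736] [362.4108 236.0816]
[0.5197 0.0494 0.23  ] [299.757  179.0033] [358.2613 167.3046]
[0.5923 0.0266 0.23  ] [319.6713 182.0026] [348.106  185.6473]
[0.5434 0.3254 0.056 ] [303.5919 177.6001] [445.3019 221.2378]
```

View pics/w3.png

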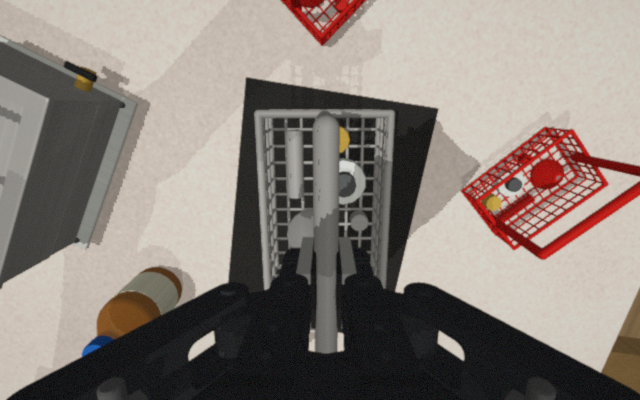

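View pics/c7.png

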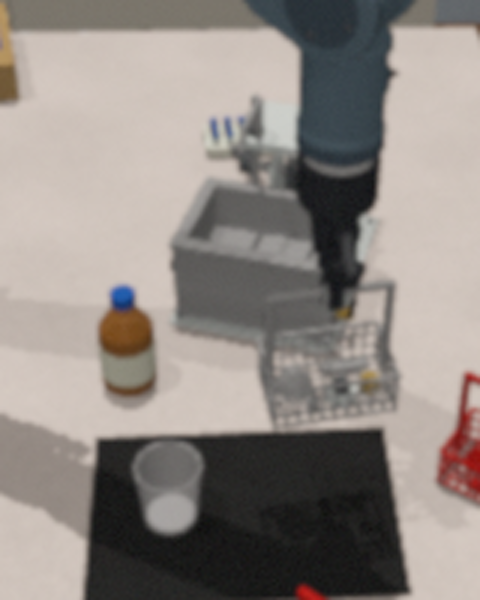

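Emit:
move_arm(
  xyz=[
    [0,0,0],
    [0,0,0],
    [0,0,0],
    [0,0,0],
    [0,0,0],
    [0,0,0],
    [0,0,0],
    [0,0,0],
    [0,0,0],
    [0,0,0],
    [0,0,0],
  ],
  twist=[
    [0,0,0.3],
    [0,0,0.6],
    [0,0,0.7],
    [0,0,0.7],
    [0,0,0.7],
    [0,0,0.7],
    [0,0,0.7],
    [0,0,0.7],
    [0,0,0.5],
    [0,0,0.15],
    [0,0,0],
  ],
)

```text
clock: 8.45
eef_pos: [0.598, -0.3218, 0.2915]
orientation: [[0.954, -0.3, -0.001], [-0.3, -0.954, 0.0], [-0.001, 0.0, -1.0]]
contact_force: [-0.1, -0.2, -3.9]
width: 0.088
```

Emit:
move_arm(
  xyz=[
    [-0.15,-0.2,0],
    [-0.3,-0.41,0],
    [-0.37,-0.51,0],
    [-0.37,-0.51,0],
    [-0.37,-0.51,0],
    [-0.37,-0.51,0],
    [-0.37,-0.51,0],
    [-0.37,-0.51,0],
    [-0.37,-0.51,0],
    [-0.37,-0.51,0],
    [-0.37,-0.51,0],
    [-0.37,-0.51,0],
    [-0.37,-0.51,0],
    [-0.25,-0.34,0],
    [-0.12,-0.13,0],
    [0,0,0],
    [0,0,0],
  ],
  twist=[
    [0,0,0],
    [0,0,0],
    [0,0,0],
    [0,0,0],
    [0,0,0],
    [0,0,0],
    [0,0,0],
    [0,0,0],
    [0,0,0],
    [0,0,0],
    [0,0,0],
    [0,0,0],
    [0,0,0],
    [0,0,0],
    [0,0,0],
    [0,0,0],
    [0,0,0],
  ],
)

```text
clock: 10.15
eef_pos: [0.5187, -0.0874, 0.2921]
orientation: [[0.954, -0.301, 0.001], [-0.301, -0.954, -0.001], [0.001, 0.001, -1.0]]
contact_force: [0.1, -0.6, -4.6]
width: 0.093
```

```bash
python3 - <<'E'
from h import *
from cell import *
np.set_printoptions(precision=4,suppress=True)
c=calibration('wrist');w=snapshot('wrist')[:,:,::-1];b=snapshot('side')[:,:,::-1]
s=monitor.observe(); print(s['clock'],s['eef_pos'],s['orientation'],s['width'],s['contact_force'],s['moment'])
np.savez('c4.npz',K=c['K'],T=c['world_to_cam'])
cv2.imwrite('pics/w4.png',w);cv2.imwrite('pics/s4.png',cv2.resize(b[130:330,220:380],None,fx=3,fy=3,interpolation=cv2.INTER_CUBIC))
th=np.radians(-17.5)
R=np.array([[np.cos(th),-np.sin(th)],[np.sin(th),np.cos(th)]]);o=np.array([.557,.038])
for x,y,z in [(-.105,-.075,.125),(.105,-.075,.125),(.105,.075,.125),(-.038,0,.23),(.038,0,.23),(.038,-.022,.247)]:
        P=np.r_[o+R@[x,y],z]; print(x,y,z,proj('wrist',P,c))
E
```

```text
10.25 [ 0.5187 -0.0875  0.2919] [[ 0.9534 -0.3018  0.0003]
 [-0.3018 -0.9534 -0.0006]
 [ 0.0004  0.0005 -1.    ]] 0.09031808297652741 [-0.239   0.2407 -4.0161] [ 0.0254 -0.0185 -0.0493]
-0.105 -0.075 0.125 [271.2314 280.7215]
0.105 -0.075 0.125 [260.6111  61.1165]
0.105 0.075 0.125 [85.8461 61.1607]
-0.038 0 0.23 [130.6909 270.3724]
0.038 0 0.23 [111.4696 157.7015]
0.038 -0.022 0.247 [132.0576 162.3646]
```

View pics/w4.png

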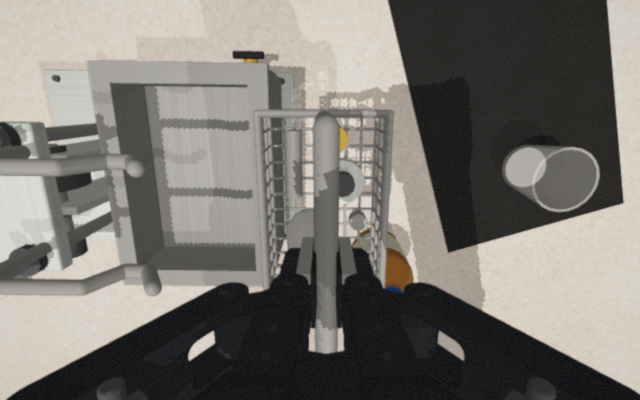

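View pics/s4.png

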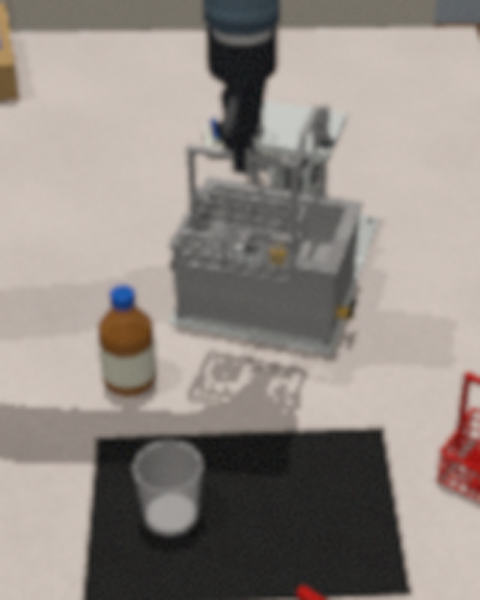

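The rim appears at wrist (268,62) and the prong tips at (135,167) and (152,290). That puts the seat about 3 mm nearer than predicted, so I use a seat centre of about (0.5545, 0.0355). I'll lower the bar to about 0.275 so the basket rim passes under the prongs, then move in.

Emit:
move_arm(
  xyz=[
    [0,0,0.3],
    [0,0,0.5],
    [0,0,0.4],
    [0,0,0],
    [-0.01,-0.2,0],
    [-0.01,-0.4,0],
    [-0.01,-0.5,0],
    [-0.01,-0.5,0],
    [-0.01,-0.5,0],
    [-0.01,-0.5,0],
    [-0.01,-0.5,0],
    [-0.01,-0.5,0],
    [-0.01,-0.4,0],
    [-0.01,-0.27,0],
    [0,0,0],
    [0,0,0],
  ],
  twist=[
    [0,0,0],
    [0,0,0],
    [0,0,0],
    [0,0,0],
    [0,0,0],
    [0,0,0],
    [0,0,0],
    [0,0,0],
    [0,0,0],
    [0,0,0],
    [0,0,0],
    [0,0,0],
    [0,0,0],
    [0,0,0],
    [0,0,0],
    [0,0,0],
  ],
)

```text
clock: 11.85
eef_pos: [0.554, 0.036, 0.2558]
orientation: [[0.954, -0.301, -0.0], [-0.301, -0.954, -0.001], [-0.0, 0.001, -1.0]]
contact_force: [-0.5, -0.7, -3.0]
width: 0.09
```

```bash
cat > look.py <<'E'
import sys
from h import *
from cell import *
np.set_printoptions(precision=4,suppress=True)
k=sys.argv[1]
c=calibration('wrist');w=snapshot('wrist')[:,:,::-1];b=snapshot('side')[:,:,::-1];a=snapshot('scene')[:,:,::-1]
s=monitor.observe(); print(s['clock'],s['eef_pos'],s['orientation'],s['width'],s['contact_force'],s['moment'],s['joints'])
cv2.imwrite(f'pics/w{k}.png',w)
S=cv2.resize(b[130:260,240:370],None,fx=3,fy=3,interpolation=cv2.INTER_CUBIC)
A=cv2.resize(a[130:260,310:440],None,fx=3,fy=3,interpolation=cv2.INTER_CUBIC)
cv2.imwrite(f'pics/sa{k}.png',np.hstack([S,A]))
E
python3 look.py 5
```

```text
12.0 [0.554  0.0356 0.2559] [[ 0.9534 -0.3019 -0.0001]
 [-0.3019 -0.9534 -0.0004]
 [ 0.0001  0.0004 -1.    ]] 0.08947719008873951 [ 0.2746  0.5359 -3.9133] [-0.027   0.0103  0.0082] [-0.4351  0.3595  0.3698  1.7852 -0.1489  1.0244 -1.8866]
```

View pics/w5.png

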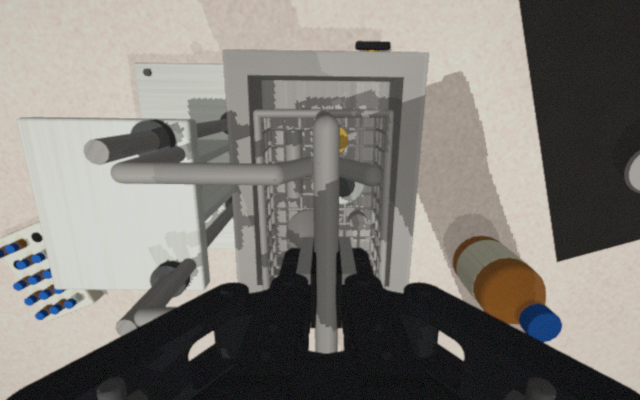

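View pics/sa5.png

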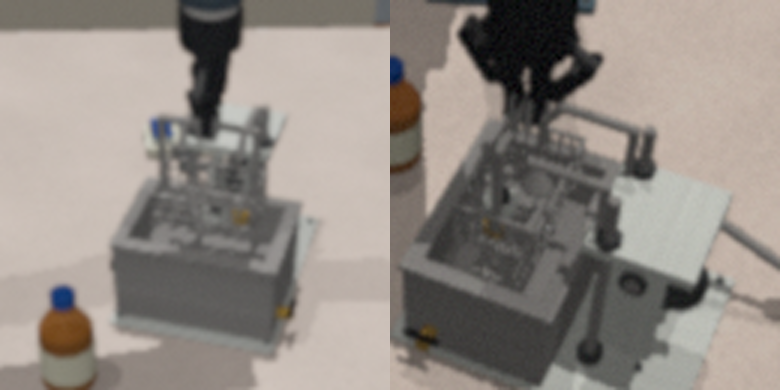

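The seat valley (wrist x from 278 to 375) and the bath rim (223 to 428) are both centred on tool column 326, so the bar is over the seats. Lowering now.

Emit:
move_arm(
  xyz=[
    [0,0,0.2],
    [0,0,0.2],
    [0,0,0.2],
    [0,0,0.2],
    [0,0,0.2],
    [0,0,0.15],
    [0,0,0.1],
    [0,0,0],
    [0,0,0],
  ],
  twist=[
    [0,0,0],
    [0,0,0],
    [0,0,0],
    [0,0,0],
    [0,0,0],
    [0,0,0],
    [0,0,0],
    [0,0,0],
    [0,0,0],
  ],
)

```text
clock: 12.9
eef_pos: [0.5543, 0.0366, 0.2185]
orientation: [[0.954, -0.3, 0.0], [-0.3, -0.954, -0.0], [0.0, -0.0, -1.0]]
contact_force: [0.0, -1.7, -2.5]
width: 0.094
```

Emit:
move_arm(
  xyz=[
    [0,0,0.07],
    [0,0,0.03],
    [0,0,0],
    [0,0,0],
  ],
  twist=[
    [0,0,0],
    [0,0,0],
    [0,0,0],
    [0,0,0],
  ],
)

```text
clock: 13.3
eef_pos: [0.5547, 0.0366, 0.2163]
orientation: [[0.954, -0.301, 0.001], [-0.301, -0.954, 0.0], [0.001, -0.001, -1.0]]
contact_force: [-1.7, -0.2, 5.7]
width: 0.089
```

```bash
python3 look.py 6
```

```text
13.45 [0.5547 0.0366 0.2162] [[ 0.9538 -0.3006  0.0014]
 [-0.3006 -0.9538  0.0003]
 [ 0.0012 -0.0007 -1.    ]] 0.09140619066397225 [-2.07   -0.2868  5.0682] [-0.063   0.3737  0.0281] [-0.4232  0.4067  0.3564  1.8242 -0.172   0.9394 -1.8678]
```

View pics/w6.png

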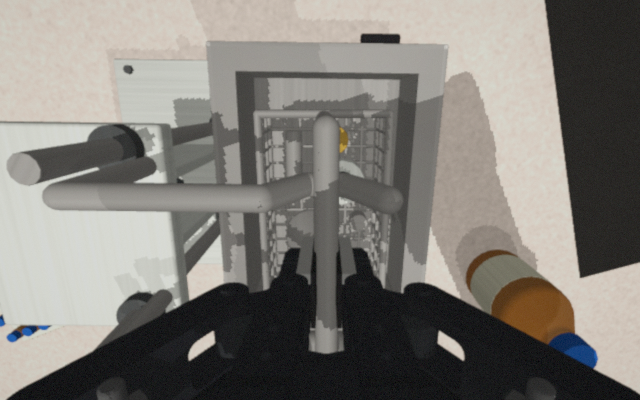

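View pics/sa6.png

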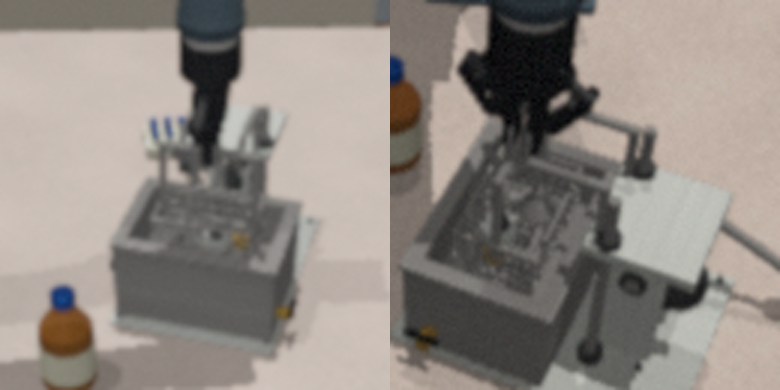

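The force flipped from -4 to +5 N and the bar sits in the V, so it is seated. Opening partway.

Emit:
move_arm(
  xyz=[
    [0,0,0],
    [0,0,0],
    [0,0,0],
    [0,0,0],
    [0,0,0],
    [0,0,0],
  ],
  twist=[
    [0,0,0],
    [0,0,0],
    [0,0,0],
    [0,0,0],
    [0,0,0],
    [0,0,0],
  ],
  fingers=0.2,
)

```text
clock: 14.05
eef_pos: [0.5541, 0.0366, 0.2153]
orientation: [[0.954, -0.3, -0.0], [-0.3, -0.954, -0.0], [-0.0, 0.0, -1.0]]
contact_force: [-1.1, -0.5, -0.3]
width: 0.404
```

Emit:
move_arm(
  xyz=[
    [0,0,-0.2],
    [0,0,-0.4],
    [0,0,-0.6],
    [0,0,-0.8],
    [0,0,-1],
    [0,0,-1],
    [0,0,-1],
    [0,0,0],
  ],
  twist=[
    [0,0,0],
    [0,0,0],
    [0,0,0],
    [0,0,0],
    [0,0,0],
    [0,0,0],
    [0,0,0],
    [0,0,0],
  ],
)

```text
clock: 14.85
eef_pos: [0.5564, 0.0364, 0.3709]
orientation: [[0.954, -0.301, 0.009], [-0.301, -0.954, 0.002], [0.008, -0.004, -1.0]]
contact_force: [0.1, 0.5, 0.2]
width: 0.399
```

```bash
python3 look.py 7
```

```text
15.0 [0.5539 0.0366 0.3655] [[ 0.9538 -0.3004  0.0001]
 [-0.3004 -0.9538  0.0002]
 [ 0.     -0.0002 -1.    ]] 0.4007777048938093 [-0.0653  0.2585 -0.5802] [ 0.0085  0.0348 -0.0093] [-0.4601  0.2625  0.3914  1.6402 -0.1043  1.2595 -1.9247]
```

View pics/w7.png

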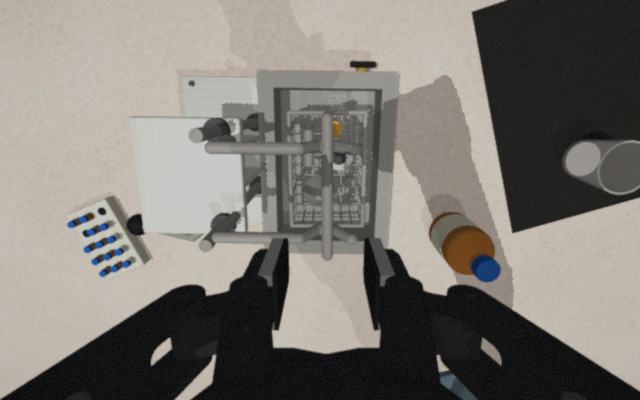

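View pics/sa7.png

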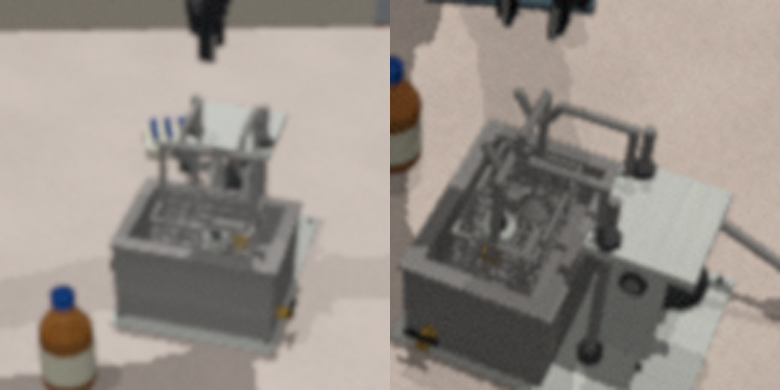

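```bash
cat > tri.py <<'E'
from h import *
def P(c): return c['K']@np.array(c['world_to_cam'])[:3]
def tri(n1,uv1,n2,uv2,o=(.5545,.0355),yaw=-17.5):
    X=cv2.triangulatePoints(P(calibration(n1)),P(calibration(n2)),np.array(uv1,float).reshape(2,1),np.array(uv2,float).reshape(2,1));X=(X[:3]/X[3]).ravel()
    th=np.radians(yaw);R=np.array([[np.cos(th),-np.sin(th)],[np.sin(th),np.cos(th)]])
    return X,np.r_[R.T@(X[:2]-np.array(o)),X[2]]
E
python3 - <<'E'
from tri import *
np.set_printoptions(precision=4,suppress=True)
g=lambda u,v:(300+u/4.4,140+v/4.1)
for n,s,w in [('plate+x+y',g(485,345),(132,117)),('plate-x+y',g(547,228),(140,233)),('rod-x top',g(425,140),(205,243)),('rod+x top',g(365,232),(195,133)),('collar+x',g(365,288),(226,128)),('knob',g(645,339),(137,224)),('seat mid?',g(240,157),(327,190))]:
    print(n,*tri('scene',s,'wrist',w))
print('knob plane wrist',plane('wrist',(137,224),.056))
E
python3 - <<'E'
import cv2
a=cv2.imread('pics/w7.png');cv2.imwrite('pics/w7c.png',cv2.resize(a[60:290,50:290],None,fx=2.6,fy=2.6,interpolation=cv2.INTER_CUBIC))
E
```

```text
plate+x+y [0.6625 0.1994 0.1766] [0.0537 0.1888 0.1766]
plate-x+y [0.5536 0.2418 0.1754] [-0.0629  0.1965  0.1754]
rod-x top [0.5374 0.1549 0.2332] [-0.0522  0.1088  0.2332]
rod+x top [0.6291 0.1205 0.2405] [0.0456 0.1035 0.2405]
collar+x [0.6246 0.1229 0.1765] [0.0406 0.1044 0.1765]
knob [0.5398 0.3315 0.0444] [-0.1031  0.2779  0.0444]
seat mid? [0.5468 0.0404 0.2124] [-0.0089  0.0024  0.2124]
knob plane wrist [0.5424 0.3227 0.056 ]
```

View pics/w7c.png

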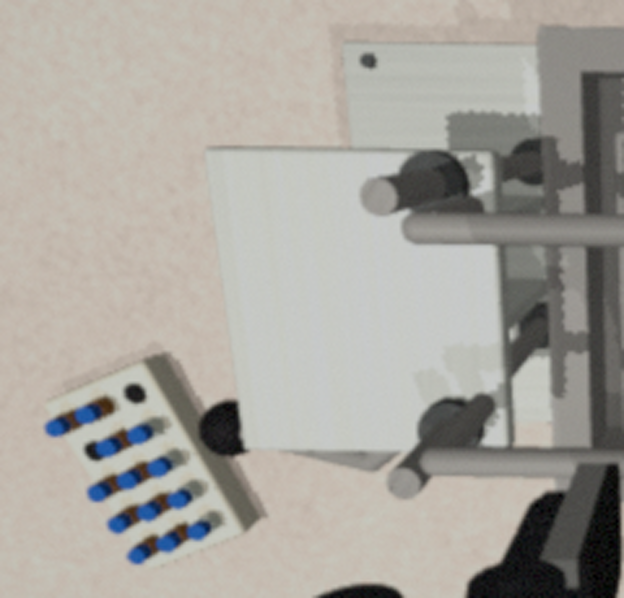

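```bash
python3 - <<'E'
from tri import *
np.set_printoptions(precision=4,suppress=True)
f=lambda u,v:(50+u/2.6,60+v/2.6)
th=np.radians(-17.5);R=np.array([[np.cos(th),-np.sin(th)],[np.sin(th),np.cos(th)]]);k=np.array([.5424,.323])
for n,uv,z in [('base c1',(172,356),0),('base c2',(266,518),0),('top c1',(148,360),.039),('top c1',(148,360),.03),('top c2',(237,527),.039),('top c2',(237,527),.03),('cap near',(200,530),.045),('cap',(180,498),.045),('cap',(160,465),.045),('cap top',(140,433),.045)]:
    X=plane('wrist',f(*uv),z); print(n,X,'rel knob local',R.T@(X[:2]-k))
g=lambda u,v:(300+u/4.4,140+v/4.1)
for n,uv,z in [('top +x',(715,430),.03),('cap',(770,400),.045),('cap',(735,376),.045),('cap',(728,350),.045),('cap',(725,327),.045),('cap',(720,304),.045)]:
    X=plane('scene',g(*uv),z)-[.004,.003,0]; print('scene',n,X,'rel',R.T@(X[:2]-k))
E
python3 - <<'E'
import cv2
a=cv2.imread('pics/scene1.png');cv2.imwrite('pics/rk.png',cv2.resize(a[195:255,425:500],None,fx=8,fy=8,interpolation=cv2.INTER_CUBIC))
E
```

```text
base c1 [0.5835 0.3719 0.    ] rel knob local [0.0245 0.059 ]
base c2 [0.4692 0.3639 0.    ] rel knob local [-0.0821  0.017 ]
top c1 [0.5882 0.3584 0.039 ] rel knob local [0.0331 0.0475]
top c1 [0.5876 0.365  0.03  ] rel knob local [0.0305 0.0536]
top c2 [0.4805 0.356  0.039 ] rel knob local [-0.0689  0.0128]
top c2 [0.4779 0.3625 0.03  ] rel knob local [-0.0734  0.0183]
cap near [0.487 0.373 0.045] rel knob local [-0.0679  0.031 ]
cap [0.5088 0.3748 0.045 ] rel knob local [-0.0477  0.0393]
cap [0.5306 0.3764 0.045 ] rel knob local [-0.0273  0.0474]
cap top [0.5515 0.3782 0.045 ] rel knob local [-0.0079  0.0554]
scene top +x [0.6018 0.3744 0.03  ] rel [0.0412 0.0669]
scene cap [0.5816 0.4088 0.045 ] rel [0.0116 0.0936]
scene cap [0.5627 0.3874 0.045 ] rel [-0.0001  0.0675]
scene cap [0.5391 0.3848 0.045 ] rel [-0.0217  0.058 ]
scene cap [0.5175 0.3847 0.045 ] rel [-0.0423  0.0514]
scene cap [0.4957 0.3832 0.045 ] rel [-0.0627  0.0433]
```

View pics/rk.png

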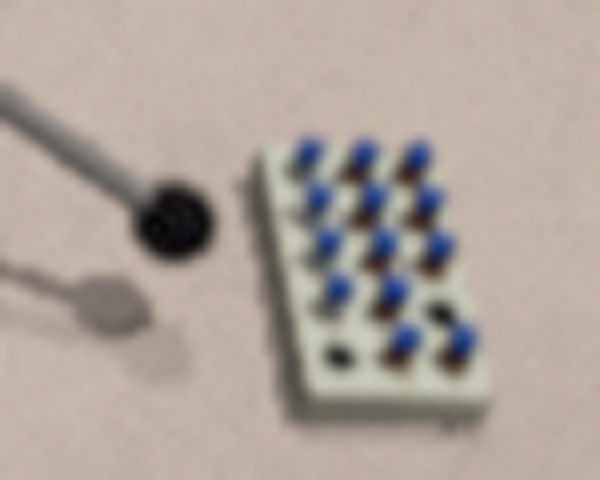

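The basket hangs on both prongs. The knob is at about (0.542, 0.323), which agrees with the pivot geometry. The rack edge is 25 mm or more in +y of where the fingers will be. Turning the tool and going above the ball.

Emit:
move_arm(
  xyz=[
    [0,0,0],
    [0,0,0],
    [0,0,0],
    [0,0,0],
    [0,0,0],
    [0,0,0],
    [0,0,0],
    [0,0,0],
    [0,0,0],
    [0,0,0],
    [0,0,0],
    [0,0,0],
    [0,0,0],
    [0,0,0],
    [0,0,0],
    [0,0,0],
    [0,0,0],
    [0,0,0],
    [0,0,0],
    [0,0,0],
  ],
  twist=[
    [0,0,-1],
    [0,0,-1],
    [0,0,-1],
    [0,0,-1],
    [0,0,-1],
    [0,0,-1],
    [0,0,-1],
    [0,0,-1],
    [0,0,-1],
    [0,0,-1],
    [0,0,-1],
    [0,0,-1],
    [0,0,-1],
    [0,0,-1],
    [0,0,-1],
    [0,0,-1],
    [0,0,-1],
    [0,0,-1],
    [0,0,-1],
    [0,0,-0.63],
  ],
  fingers=-0.2,
)

```text
clock: 17.0
eef_pos: [0.5534, 0.0365, 0.3642]
orientation: [[0.298, 0.955, -0.002], [0.955, -0.298, -0.0], [-0.001, -0.002, -1.0]]
contact_force: [-0.3, -0.4, 0.1]
width: 0.598
```

Emit:
move_arm(
  xyz=[
    [0.9,-0.32,0],
    [0.9,-0.32,0],
    [0.9,-0.32,0],
    [0.9,-0.32,0],
    [0.9,-0.32,0],
    [0.9,-0.33,0],
    [0.9,-0.33,0],
    [0.9,-0.33,0],
    [0.9,-0.33,0],
    [0.9,-0.32,0],
    [0,0,1],
    [0,0,1],
    [0,0,1],
    [0,0,1],
    [0,0,1],
    [0,0,1],
    [0,0,0],
    [0,0,0],
  ],
  twist=[
    [0,0,0],
    [0,0,0],
    [0,0,0],
    [0,0,0],
    [0,0,0],
    [0,0,0],
    [0,0,0],
    [0,0,0],
    [0,0,0],
    [0,0,0],
    [0,0,0],
    [0,0,0],
    [0,0,0],
    [0,0,0],
    [0,0,0],
    [0,0,0],
    [0,0,0],
    [0,0,0],
  ],
)

```text
clock: 18.8
eef_pos: [0.5423, 0.3231, 0.1851]
orientation: [[0.301, 0.954, -0.001], [0.954, -0.301, -0.001], [-0.001, -0.001, -1.0]]
contact_force: [0.3, -0.4, 0.8]
width: 0.6
```

```bash
python3 look.py 8; python3 - <<'E'
from h import *
print(proj('wrist',np.array([.5424,.323,.056])))
E
```

```text
18.95 [0.5436 0.324  0.1872] [[ 0.3008  0.9537  0.0023]
 [ 0.9537 -0.3008  0.0016]
 [ 0.0022  0.0018 -1.    ]] 0.5977632702281186 [ 0.7341 -0.4469 -0.4353] [0.014  0.0433 0.0427] [-0.6277  0.5518  0.027   1.6294 -0.0173  0.9578 -0.9003]
[323.0669101  189.28593598]
```

View pics/w8.png

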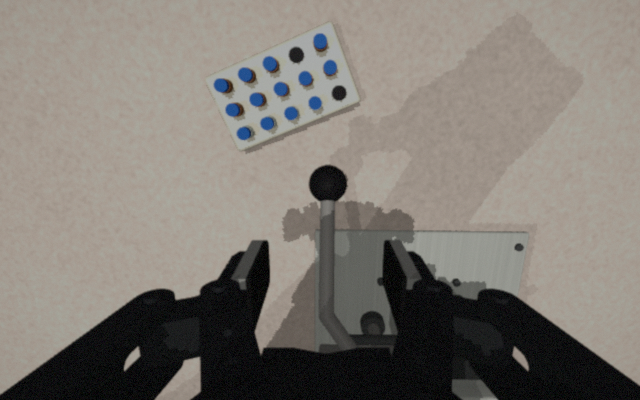

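Emit:
move_arm(
  xyz=[
    [0.09,0.1,1],
    [0,0,1],
    [0,0,0.9],
    [0,0,0],
    [0,0,0],
  ],
  twist=[
    [0,0,0],
    [0,0,0],
    [0,0,0],
    [0,0,0],
    [0,0,0],
  ],
)

```text
clock: 19.45
eef_pos: [0.547, 0.3255, 0.0998]
orientation: [[0.301, 0.954, 0.001], [0.954, -0.301, 0.001], [0.001, 0.001, -1.0]]
contact_force: [0.3, 0.4, 0.2]
width: 0.604
```

```bash
python3 look.py 9; python3 - <<'E'
from h import *
print(proj('wrist',np.array([.5473,.3256,.056])))
E
```

```text
19.6 [0.5478 0.3259 0.1007] [[ 0.301   0.9536  0.0032]
 [ 0.9536 -0.301   0.0021]
 [ 0.0029  0.0024 -1.    ]] 0.5970749382278004 [-0.9174  0.958   0.0782] [-0.002  -0.0031  0.0385] [-0.6226  0.6675  0.0218  1.6677 -0.0186  0.8027 -0.8983]
[323.27898746 223.67170087]
```

View pics/w9.png

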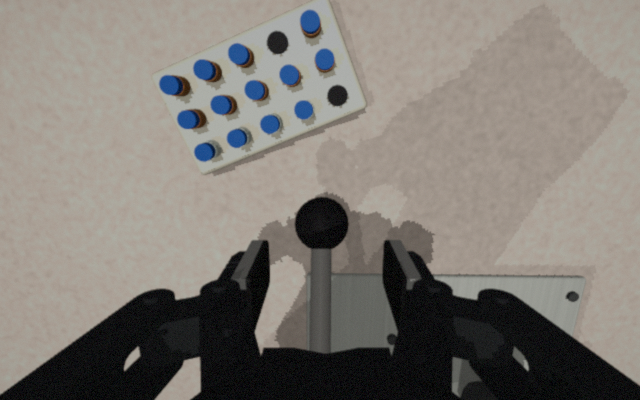

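Emit:
move_arm(
  xyz=[
    [0,-0.03,1],
    [0,0,1],
    [0,0,0],
    [0,0,0],
  ],
  twist=[
    [0,0,0],
    [0,0,0],
    [0,0,0],
    [0,0,0],
  ],
)

```text
clock: 20.0
eef_pos: [0.5461, 0.3256, 0.0396]
orientation: [[0.301, 0.954, 0.001], [0.954, -0.301, 0.0], [0.001, 0.001, -1.0]]
contact_force: [0.6, 0.3, 0.6]
width: 0.598
```

Emit:
move_arm(
  xyz=[
    [0,0,0],
    [0,0,0],
    [0,0,0],
    [0,0,0],
    [0,0,0],
    [0,0,0],
    [0,0,0],
  ],
  twist=[
    [0,0,0],
    [0,0,0],
    [0,0,0],
    [0,0,0],
    [0,0,0],
    [0,0,0],
    [0,0,0],
  ],
  fingers=1,
)

```text
clock: 20.7
eef_pos: [0.5447, 0.3263, 0.0401]
orientation: [[0.3, 0.954, -0.001], [0.954, -0.3, 0.001], [0.001, -0.001, -1.0]]
contact_force: [-5.0, -0.1, 5.7]
width: 0.337
```

```bash
python3 look.py 10
```

```text
20.85 [0.5447 0.3263 0.0401] [[ 0.3002  0.9539 -0.0009]
 [ 0.9539 -0.3002  0.001 ]
 [ 0.0007 -0.0012 -1.    ]] 0.33984600955067684 [-5.0254  0.3822  5.11  ] [-0.0183  1.1723  0.0066] [-0.6216  0.7542  0.0167  1.6861 -0.0199  0.7016 -0.8991]
```

View pics/w10.png

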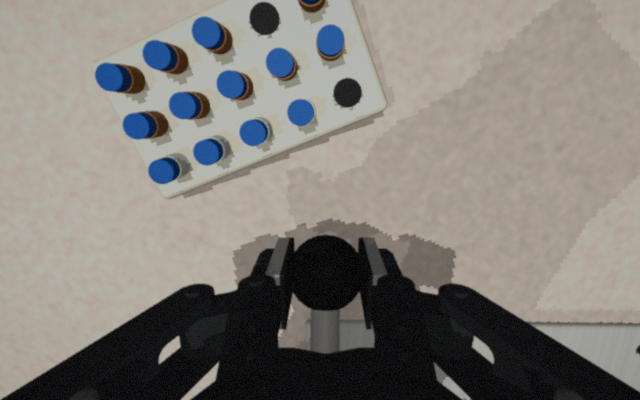

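```bash
python3 - <<'E'
import numpy as np
p0=np.radians(-25)
n=28
w=np.r_[.3,.6,np.ones(n-6),.8,.6,.4,.2];w/=w.sum()
p=p0+np.r_[0,np.cumsum(w)]*(np.pi/2-p0)
print(np.degrees(p[14]))
x=np.diff(np.cos(p))*.155/.03; z=-np.diff(np.sin(p))*.155/.03
# round with error carry
def rc(v):
    c=np.round(np.cumsum(v),2);return np.round(np.diff(np.r_[0,c]),2)
x=rc(x);z=rc(z)
for s in (slice(0,14),slice(14,28)): print([[a,0,b] for a,b in zip(x[s].tolist(),z[s].tolist())])
print(x.sum()*.03,z.sum()*.03)
E
```

```text
34.57831325301205
[[0.05, 0, -0.11], [0.1, 0, -0.24], [0.13, 0, -0.39], [0.1, 0, -0.4], [0.07, 0, -0.41], [0.03, 0, -0.42], [0.0, 0, -0.42], [-0.03, 0, -0.41], [-0.07, 0, -0.41], [-0.1, 0, -0.41], [-0.13, 0, -0.39], [-0.16, 0, -0.38], [-0.2, 0, -0.37], [-0.22, 0, -0.36]]
[[-0.25, 0, -0.33], [-0.27, 0, -0.31], [-0.3, 0, -0.29], [-0.33, 0, -0.26], [-0.34, 0, -0.24], [-0.36, 0, -0.21], [-0.38, 0, -0.18], [-0.39, 0, -0.14], [-0.4, 0, -0.12], [-0.4, 0, -0.08], [-0.33, 0, -0.05], [-0.25, 0, -0.01], [-0.17, 0, -0.01], [-0.08, 0, 0.0]]
-0.14040000000000002 -0.22049999999999995
```

Emit:
move_arm(
  xyz=[
    [0.05,-0.04,-0.11],
    [0.1,0,-0.24],
    [0.13,0,-0.39],
    [0.1,0,-0.4],
    [0.07,0,-0.41],
    [0.03,0,-0.42],
    [0,0,-0.42],
  ],
  twist=[
    [0,0,0],
    [0,0,0],
    [0,0,0],
    [0,0,0],
    [0,0,0],
    [0,0,0],
    [0,0,0],
  ],
)

```text
clock: 21.55
eef_pos: [0.5484, 0.3378, 0.1108]
orientation: [[0.301, 0.954, -0.001], [0.954, -0.301, -0.002], [-0.003, -0.0, -1.0]]
contact_force: [-2.1, -7.0, -5.4]
width: 0.34
```

Emit:
move_arm(
  xyz=[
    [-0.03,0,-0.41],
    [-0.07,0,-0.41],
    [-0.1,0,-0.41],
    [-0.13,0,-0.39],
    [-0.16,0,-0.38],
    [-0.2,0,-0.37],
    [-0.22,0,-0.36],
  ],
  twist=[
    [0,0,0],
    [0,0,0],
    [0,0,0],
    [0,0,0],
    [0,0,0],
    [0,0,0],
    [0,0,0],
  ],
)

```text
clock: 22.25
eef_pos: [0.5395, 0.3105, 0.1915]
orientation: [[0.302, 0.953, -0.003], [0.953, -0.302, -0.004], [-0.005, -0.001, -1.0]]
contact_force: [-0.7, -6.4, -11.4]
width: 0.334
```

```bash
python3 look.py 11
```

```text
22.4 [0.5396 0.3112 0.1922] [[ 0.3034  0.9529 -0.0023]
 [ 0.9529 -0.3034 -0.0022]
 [-0.0028 -0.0015 -1.    ]] 0.335122675481433 [-0.1849 -4.2816 -8.8946] [-0.7299  0.5572 -0.456 ] [-0.6176  0.5331  0.0307  1.648  -0.0183  0.9638 -0.8889]
```

View pics/w11.png

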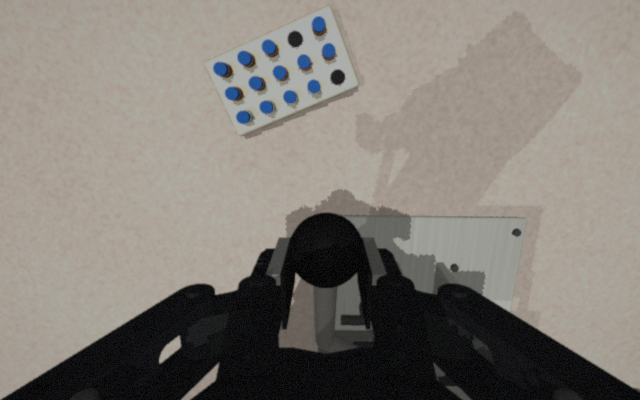

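View pics/sa11.png

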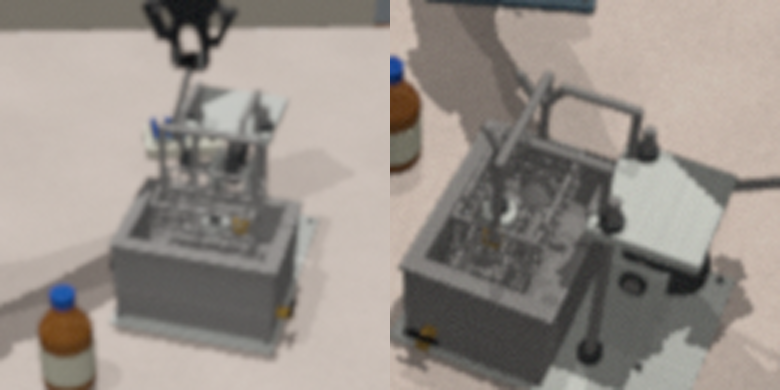

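```bash
cat > phi.py <<'E'
from h import *
from cell import *
# circle fit: pivot from resting ball centre (start TCP 0.5440,0.3265; z .056)
u=np.array([.3007,.9537]); 
def ball(phi,b0=np.array([.5440,.3262])):
    d=.155*np.cos(phi)-.155*np.cos(np.radians(-25)); return np.r_[b0+u*d,.120+.155*np.sin(phi)]
def est(n,uv):
    c=calibration(n);ph=np.radians(np.arange(-30,125,.25))
    e=np.array([np.linalg.norm(proj(n,ball(p),c)-uv) for p in ph]);i=e.argmin();return np.degrees(ph[i]),e[i],ball(ph[i])
E
python3 - <<'E'
from phi import *
print(est('wrist',(325.5,250)))
s=monitor.observe();R=np.array(s['orientation']);b=est('wrist',(325.5,250))[2]
print('ball in tool',R.T@(b-s['eef_pos']), 'contact',s['contact_force'])
E
```

```text
(np.float64(31.5), np.float64(2.8268606605273203), array([0.54149863, 0.31826666, 0.20098728]))
ball in tool [ 0.00729341 -0.00033695 -0.00885573] contact [-0.18487427 -4.28164223 -8.89461164]
```

```bash
python3 - <<'E'
from phi import *
c=calibration('wrist');T=np.array(c['world_to_cam']);s=monitor.observe();R=np.array(s['orientation']);p=s['eef_pos']
M=np.eye(4);M[:3,:3]=R;M[:3,3]=p
TC=T@M  # tool->cam
np.save('TC.npy',TC)
K=c['K']
def pr(q): 
    v=K@(TC[:3,:3]@q+TC[:3,3]);return v[:2]/v[2]
def rad(q): return K[0,0]*.016/(TC[:3,:3]@q+TC[:3,3])[2]
for x in (-.008,-.004,0,.004,.008):
    print([(z,np.round(pr(np.array([x,0,z])),0).tolist(),round(rad(np.array([x,0,z])),1)) for z in (-.019,-.014,-.009,-.004)])
E
python3 - <<'E'
import cv2,numpy as np
for k in (10,11):
    a=cv2.imread(f'pics/w{k}.png');m=a[200:330,250:400]
    cv2.imwrite(f'pics/b{k}.png',cv2.resize(np.clip(m.astype(float)*2.5,0,255).astype('uint8'),None,fx=4,fy=4))
E
```

```text
[(-0.019, [323.0, 294.0], np.float64(38.6)), (-0.014, [324.0, 287.0], np.float64(37.3)), (-0.009, [324.0, 281.0], np.float64(36.1)), (-0.004, [324.0, 276.0], np.float64(35.0))]
[(-0.019, [323.0, 285.0], np.float64(38.9)), (-0.014, [324.0, 279.0], np.float64(37.6)), (-0.009, [324.0, 273.0], np.float64(36.4)), (-0.004, [324.0, 268.0], np.float64(35.3))]
[(-0.019, [323.0, 276.0], np.float64(39.2)), (-0.014, [323.0, 270.0], np.float64(37.9)), (-0.009, [324.0, 265.0], np.float64(36.7)), (-0.004, [324.0, 260.0], np.float64(35.5))]
[(-0.019, [323.0, 267.0], np.float64(39.5)), (-0.014, [323.0, 262.0], np.float64(38.2)), (-0.009, [324.0, 257.0], np.float64(36.9)), (-0.004, [324.0, 252.0], np.float64(35.8))]
[(-0.019, [323.0, 258.0], np.float64(39.9)), (-0.014, [323.0, 253.0], np.float64(38.5)), (-0.009, [324.0, 248.0], np.float64(37.2)), (-0.004, [324.0, 243.0], np.float64(36.0))]
```

View pics/b10.png

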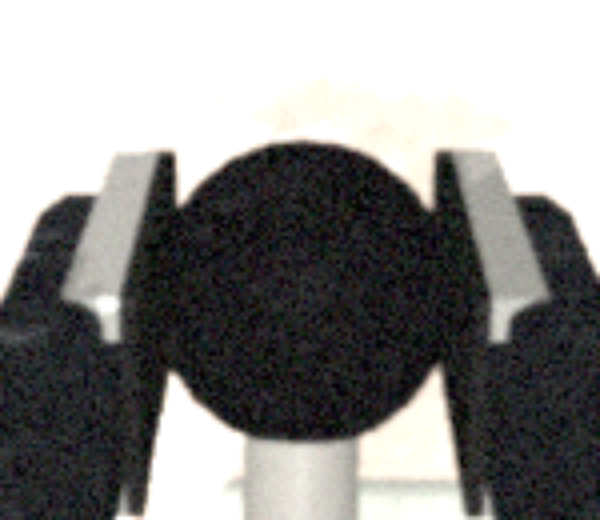

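View pics/b11.png

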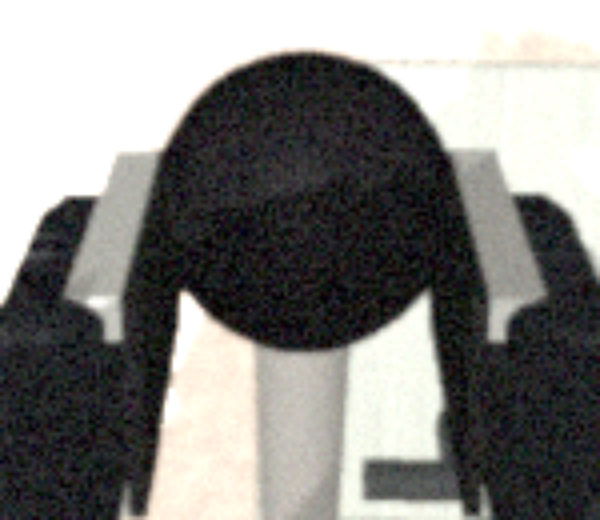

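The ball has crept about 9 mm along the pads while it twisted between them (row 272 to row 250). To stop that, I'll turn the tool with the lever: a rigid rotation about the pivot, which is constant in tool axes.

Emit:
move_arm(
  xyz=[
    [-0.1,0,-0.16],
    [-0.16,0,-0.26],
    [-0.16,0,-0.26],
    [-0.16,0,-0.26],
    [-0.16,0,-0.26],
  ],
  twist=[
    [0,0.5,0],
    [0,0.8,0],
    [0,0.8,0],
    [0,0.8,0],
    [0,0.8,0],
  ],
)

```text
clock: 22.9
eef_pos: [0.5316, 0.287, 0.2247]
orientation: [[0.289, 0.953, 0.087], [0.912, -0.302, 0.279], [0.292, -0.002, -0.956]]
contact_force: [-0.8, -1.7, -10.9]
width: 0.331
```

```bash
python3 look.py 12; python3 - <<'E'
import cv2,numpy as np
a=cv2.imread(f'pics/w12.png');m=a[200:330,250:400]
cv2.imwrite(f'pics/b12.png',cv2.resize(np.clip(m.astype(float)*2.5,0,255).astype('uint8'),None,fx=4,fy=4))
E
```

```text
23.05 [0.5315 0.2868 0.2249] [[ 0.2904  0.953   0.0861]
 [ 0.9119 -0.3028  0.277 ]
 [ 0.29   -0.002  -0.957 ]] 0.3348925559372669 [-0.8599 -2.6672 -9.7159] [-1.1981  0.9467 -0.41  ] [-0.3728  0.3757 -0.0988  1.85   -0.2645  0.7295 -0.5879]
```

View pics/b12.png

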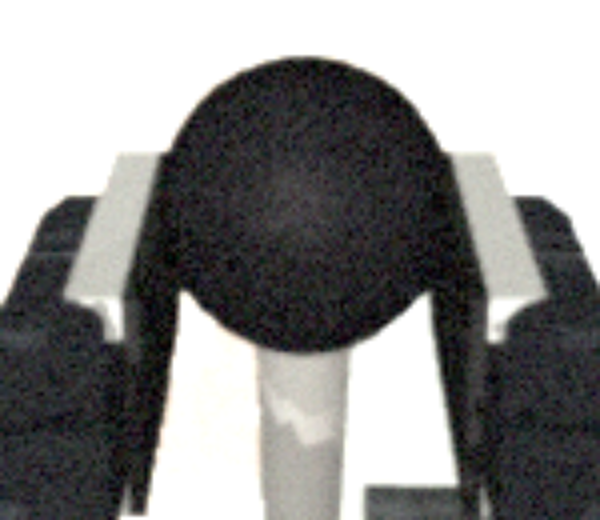

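View pics/sa12.png

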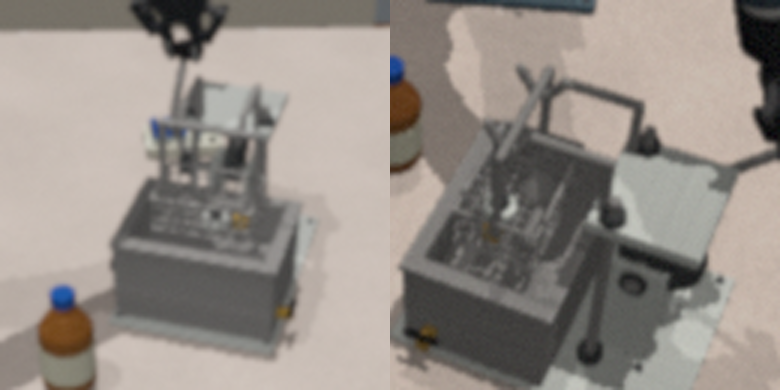

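Emit:
move_arm(
  xyz=[
    [-0.16,0,-0.26],
    [-0.16,0,-0.26],
    [-0.16,0,-0.26],
    [-0.16,0,-0.26],
    [-0.16,0,-0.26],
  ],
  twist=[
    [0,0.8,0],
    [0,0.8,0],
    [0,0.8,0],
    [0,0.8,0],
    [0,0.8,0],
  ],
)

```text
clock: 23.55
eef_pos: [0.5203, 0.2526, 0.25]
orientation: [[0.244, 0.954, 0.172], [0.778, -0.299, 0.552], [0.578, -0.001, -0.816]]
contact_force: [-2.8, 0.7, -12.8]
width: 0.333
```

```bash
cat > bl.py <<'E'
import sys,subprocess
import cv2,numpy as np
k=sys.argv[1]
a=cv2.imread(f'pics/w{k}.png');m=a[200:330,250:400]
cv2.imwrite(f'pics/b{k}.png',np.hstack([cv2.resize(np.clip(m.astype(float)*2.5,0,255).astype('uint8'),(450,390)),cv2.resize(cv2.imread(f'pics/sa{k}.png')[:,:390],None,fx=.85,fy=1)]))
E
python3 look.py 13; python3 bl.py 13
```

```text
23.7 [0.5202 0.2524 0.2501] [[ 0.2465  0.9539  0.1713]
 [ 0.7786 -0.3002  0.5511]
 [ 0.5771 -0.0024 -0.8167]] 0.33336617244322236 [ -2.7512   0.4437 -10.7678] [-1.3536  1.4405 -0.0003] [ 0.0403  0.3079 -0.3308  2.0296 -0.7692  0.6141  0.0305]
```

View pics/b13.png

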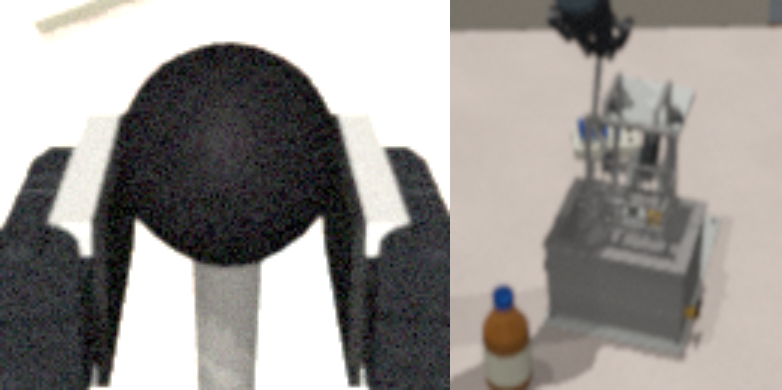

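```bash
python3 - <<'E'
from phi import *
from scipy.spatial.transform import Rotation as Ro
np.set_printoptions(precision=3,suppress=True)
uv=(326,251.3)
ph,e,b=est('wrist',uv);print('phi',ph,e)
s=monitor.observe();R=np.array(s['orientation']);p=s['eef_pos'];bt=R.T@(b-p);print('ball in tool',bt)
ax=np.array([.9537,-.3007,0])
n=8;dl=np.radians(90-ph)/n;tl=np.radians(11)/n
for i in range(n):
    R2=Ro.from_rotvec(ax*tl).as_matrix()@R; p2=ball(np.radians(ph)+dl*(i+1))-R2@bt
    print((R.T@(p2-p)/.03).round(2).tolist(), round(tl/.08,2)); R=R2;p=p2
print(p)
E
```

```text
phi 66.0 1.3756338516627349
ball in tool [ 0.007  0.    -0.009]
[-0.14, -0.0, -0.22] 0.3
[-0.14, -0.0, -0.22] 0.3
[-0.15, -0.0, -0.21] 0.3
[-0.16, -0.0, -0.21] 0.3
[-0.16, -0.0, -0.21] 0.3
[-0.17, -0.0, -0.2] 0.3
[-0.17, -0.0, -0.2] 0.3
[-0.18, -0.0, -0.19] 0.3
[0.502 0.194 0.264]
```

Emit:
move_arm(
  xyz=[
    [-0.14,0,-0.22],
    [-0.14,0,-0.22],
    [-0.15,0,-0.21],
    [-0.16,0,-0.21],
    [0,0,0],
  ],
  twist=[
    [0,0.3,0],
    [0,0.3,0],
    [0,0.3,0],
    [0,0.3,0],
    [0,0,0],
  ],
)

```text
clock: 24.2
eef_pos: [0.5089, 0.2178, 0.2524]
orientation: [[0.235, 0.953, 0.192], [0.73, -0.303, 0.613], [0.642, -0.004, -0.766]]
contact_force: [-1.8, -9.0, -36.2]
width: 0.215
```

```bash
python3 look.py 14; python3 bl.py 14
```

```text
24.35 [0.5138 0.2247 0.2611] [[ 0.2262  0.9537  0.198 ]
 [ 0.7224 -0.3006  0.6228]
 [ 0.6535  0.0022 -0.7569]] 0.004426678198520358 [0.4992 0.6451 1.2064] [-0.5992  0.1859 -0.0789] [ 0.1913  0.2947 -0.3788  2.0815 -0.9387  0.6603  0.2693]
```

View pics/b14.png

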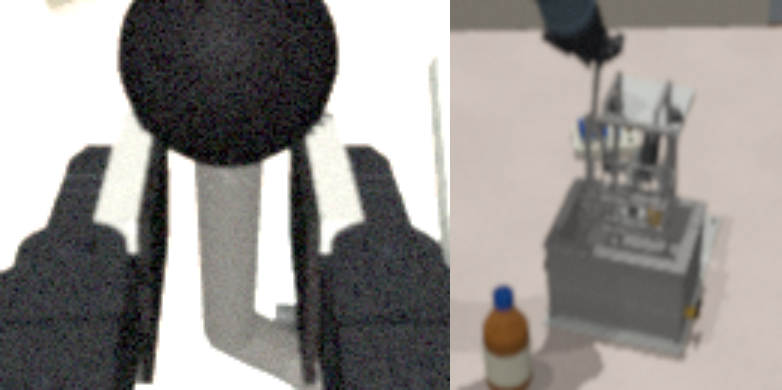

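```bash
python3 look.py 15; python3 - <<'E'
from cell import *
import cv2
cv2.imwrite('pics/scene15.png',cv2.resize(snapshot('scene')[130:260,310:500,::-1],None,fx=4,fy=4,interpolation=cv2.INTER_CUBIC))
E
```

```text
24.5 [0.5144 0.2259 0.2629] [[ 0.223   0.9542  0.1993]
 [ 0.7217 -0.299   0.6242]
 [ 0.6553  0.0047 -0.7554]] -0.0013197280187181013 [-0.6957 -0.2594  0.2121] [-0.6685  0.222   0.0393] [ 0.1914  0.2932 -0.3806  2.0799 -0.9399  0.661   0.2702]
```

View pics/scene15.png

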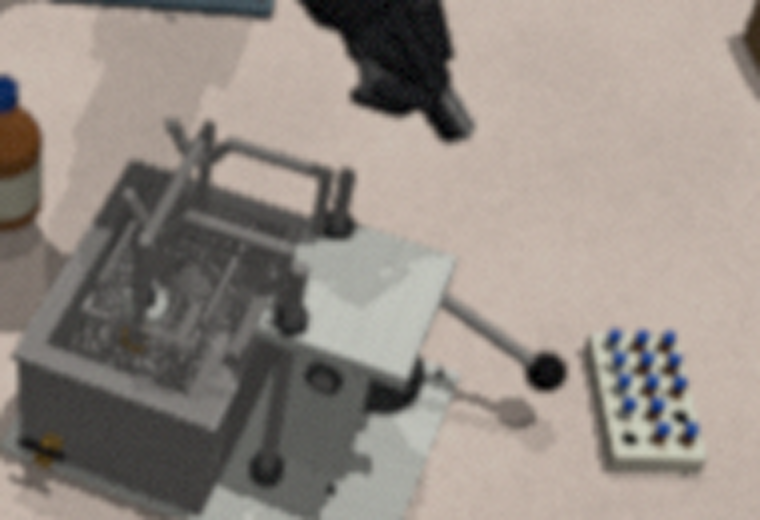

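View pics/w15.png

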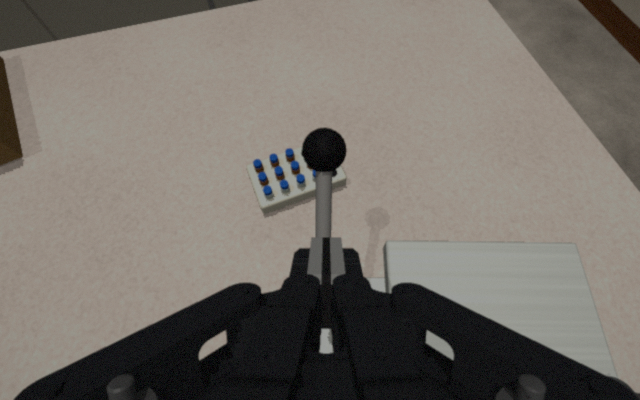

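View pics/sa15.png

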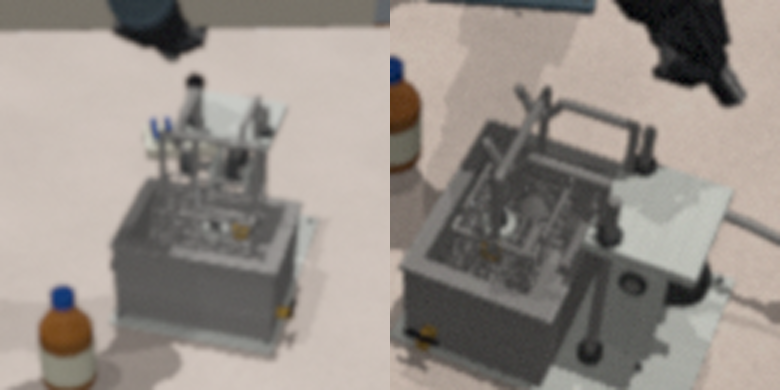

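The ball squeezed out of the pads: arm sag made the angle lag, so the ball drifted to the pad edge. The lever fell back to rest. The basket is still hung and nothing else moved. For the retry, I'll start the grip tilted back (-35°) with the ball centred deeper in the pads. The tool can then turn with the lever for most of the arc, and I'll correct from measurements on the way.

Emit:
move_arm(
  xyz=[
    [0,0,0],
    [0,0,0],
    [0,0,0],
    [0,0,0],
    [0,0,0],
    [0,0,0],
    [0,0,0],
    [0,0,0],
    [0,0,0],
    [0,0,0],
    [0,0,0],
    [0,0,0],
    [0,0,0],
    [0,0,0],
    [0,0,0],
    [0,0,0],
    [0,0,0],
    [0,0,0],
  ],
  twist=[
    [0,-1,0],
    [0,-1,0],
    [0,-1,0],
    [0,-1,0],
    [0,-1,0],
    [0,-1,0],
    [0,-1,0],
    [0,-1,0],
    [0,-1,0],
    [0,-1,0],
    [0,-1,0],
    [0,-1,0],
    [0,-1,0],
    [0,-1,0],
    [0,-1,0],
    [0,-1,0],
    [0,-0.6,0],
    [0,0,0],
  ],
  fingers=-0.2,
)

```text
clock: 26.35
eef_pos: [0.5121, 0.2269, 0.2596]
orientation: [[0.243, 0.955, -0.172], [0.78, -0.298, -0.551], [-0.577, -0.001, -0.817]]
contact_force: [-0.5, 0.3, -0.7]
width: 0.599
```

```bash
cat > goto.py <<'E'
from phi import *
from scipy.spatial.transform import Rotation as Ro
np.set_printoptions(precision=4,suppress=True)
U=np.array([.3007,.9537,0]);X=np.array([.9537,-.3007,0]);Z=np.array([0,0,1.])
def Rt(deg): # tool orientation at tilt
    R0=np.c_[U,X,-Z]; return Ro.from_rotvec(X*np.radians(deg)).as_matrix()@R0
def delta(p,R,p2,R2): return R.T@(p2-p)/.03, Ro.from_matrix(R.T@R2).as_rotvec()/.08
E
python3 - <<'E'
from goto import *
s=monitor.observe();R=np.array(s['orientation']);p=np.array(s['eef_pos']);print(s['clock'],p,R,s['joints'],s['width'])
G=Rt(-35);B=ball(np.radians(-25));tg=B-G@np.array([-.003,0,-.019]);pre=tg-G@np.array([0,0,.08])
print(tg,pre);print(delta(p,R,pre,G))
E
```

```text
26.35 [0.5121 0.2269 0.2596] [[ 0.2427  0.9547 -0.1723]
 [ 0.7798 -0.2976 -0.5507]
 [-0.577  -0.0007 -0.8167]] [-0.6833  0.661  -0.0099  1.4076  0.3254  1.6068 -1.0726] 0.5988609093534779
[0.5415 0.3182 0.0372] [0.5553 0.3619 0.1027]
(array([6.8772, 0.0378, 1.5443]), array([0.0163, 0.0525, 0.0375]))
```

Emit:
move_arm(
  xyz=[
    [0.98,0.01,0],
    [0.98,0.01,0],
    [0.98,0,0],
    [0.98,0,0.3],
    [0.98,0,0.4],
    [0.98,0,0.4],
    [1,0,0.44],
    [0,0,0],
    [0,0,0],
  ],
  twist=[
    [0,0,0.04],
    [0,0.05,0],
    [0,0,0],
    [0,0,0],
    [0,0,0],
    [0,0,0],
    [0,0,0],
    [0,0,0],
    [0,0,0],
  ],
)

```text
clock: 27.25
eef_pos: [0.5565, 0.3593, 0.1046]
orientation: [[0.25, 0.953, -0.172], [0.78, -0.303, -0.547], [-0.574, 0.002, -0.819]]
contact_force: [1.1, -1.2, 0.5]
width: 0.593
```

```bash
python3 look.py 16; python3 - <<'E'
from goto import *
s=monitor.observe();R=np.array(s['orientation']);p=np.array(s['eef_pos'])
G=Rt(-35);B=ball(np.radians(-25));tg=B-G@np.array([-.003,0,-.019])
print(delta(p,R,tg,G),'ball px',proj('wrist',B))
E
```

```text
27.4 [0.5575 0.3591 0.1064] [[ 0.252   0.9525 -0.1708]
 [ 0.7805 -0.3044 -0.546 ]
 [-0.5721  0.0043 -0.8202]] 0.6000683263656775 [ 0.337  -0.4057  0.0242] [ 0.5554 -0.1392 -0.0245] [-0.7683  1.0338 -0.0197  1.0649  0.2867  1.5963 -1.1683]
(array([ 0.1187, -0.1035,  2.7296]), array([ 0.016 , -0.0222, -0.0709])) ball px [319.4937 212.1417]
```

View pics/w16.png

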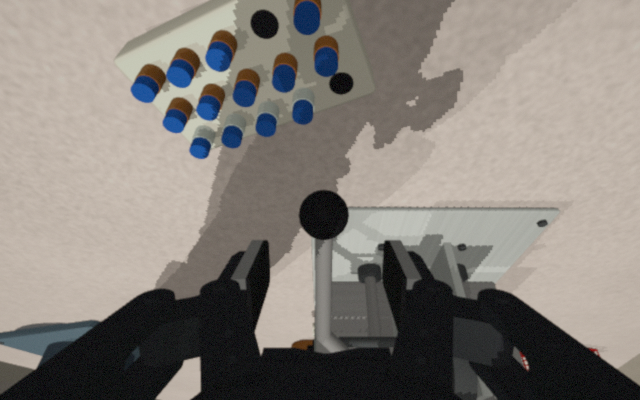

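Emit:
move_arm(
  xyz=[
    [0.07,-0.02,0.9],
    [0,0,0.9],
    [0,0,0.9],
    [0,0,0],
    [0,0,0],
  ],
  twist=[
    [0,-0.02,-0.05],
    [0,0,0],
    [0,0,0],
    [0,0,0],
    [0,0,0],
  ],
)

```text
clock: 27.9
eef_pos: [0.543, 0.3171, 0.0381]
orientation: [[0.247, 0.954, -0.172], [0.78, -0.301, -0.548], [-0.575, 0.001, -0.818]]
contact_force: [0.1, 0.1, 1.0]
width: 0.597
```

```bash
python3 look.py 17; python3 bl.py 17; python3 - <<'E'
from goto import *
s=monitor.observe();R=np.array(s['orientation']);p=np.array(s['eef_pos']);TC=np.load('TC.npy');K=calibration('wrist')['K']
for q in [(-.003,0,-.019),(0,0,-.019)]:
    v=K@(TC[:3,:3]@np.array(q)+TC[:3,3]);print(v[:2]/v[2])
E
```

```text
28.05 [0.5432 0.3185 0.0381] [[ 0.2463  0.954  -0.1709]
 [ 0.7817 -0.2998 -0.5469]
 [-0.5729  0.0011 -0.8196]] 0.6009444667426872 [-0.3228  0.3897  0.6028] [ 0.6022 -0.2131  0.0702] [-0.7425  1.0531 -0.0208  1.2103  0.3045  1.4342 -1.191 ]
[323.4304 282.8403]
[323.4188 276.2546]
```

View pics/w17.png

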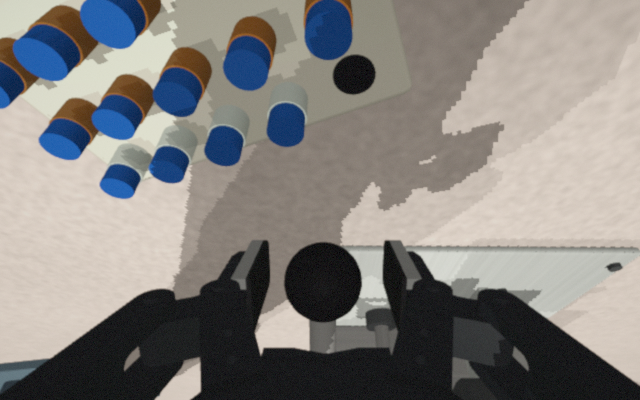

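The ball is at (323,282), exactly at the planned grip position. Closing.

Emit:
move_arm(
  xyz=[
    [0,0,0],
    [0,0,0],
    [0,0,0],
    [0,0,0],
    [0,0,0],
    [0,0,0],
    [0,0,0],
  ],
  twist=[
    [0,0,0],
    [0,0,0],
    [0,0,0],
    [0,0,0],
    [0,0,0],
    [0,0,0],
    [0,0,0],
  ],
  fingers=1,
)

```text
clock: 28.75
eef_pos: [0.5419, 0.3177, 0.0363]
orientation: [[0.245, 0.954, -0.173], [0.781, -0.3, -0.548], [-0.575, -0.001, -0.818]]
contact_force: [-2.2, 5.5, 2.8]
width: 0.342
```

```bash
python3 - <<'E'
from goto import *
s=monitor.observe();R=np.array(s['orientation']);p=np.array(s['eef_pos']);print(p,s['contact_force'],s['width'])
# rigid rotation about pivot, b in tool
bt=np.array([-.003,0,-.019]);ph=np.radians(-25)
B=p+R@bt;print('ball',B)
r=p-(B-U*.155*np.cos(ph)-Z*.155*np.sin(ph))
for d in (.04,.06,.07):
    R2=Ro.from_rotvec(X*d).as_matrix()
    print(d,(R.T@(R2@r-r)/.03),d/.08)
E
```

```text
[0.5419 0.3177 0.0363] [-2.2088  5.5056  2.7558] 0.34204362111991266
ball [0.5444 0.3257 0.0536]
0.04 [-0.015  -0.0001 -0.2072] 0.5
0.06 [-0.0256 -0.0001 -0.3105] 0.75
0.07 [-0.0317 -0.0001 -0.3621] 0.8750000000000001
```

Emit:
move_arm(
  xyz=[
    [0,0,-0.15],
    [-0.02,0,-0.28],
    [-0.02,0,-0.34],
    [-0.03,0,-0.34],
    [-0.03,0,-0.34],
    [-0.03,0,-0.31],
    [-0.02,0,-0.31],
  ],
  twist=[
    [0,0.3,0],
    [0,0.6,0],
    [0,0.75,0],
    [0,0.75,0],
    [0,0.75,0],
    [0,0.75,0],
    [0,0.75,0],
  ],
)

```text
clock: 29.45
eef_pos: [0.5486, 0.3382, 0.0932]
orientation: [[0.292, 0.954, -0.072], [0.926, -0.301, -0.227], [-0.238, -0.001, -0.971]]
contact_force: [-2.2, 1.3, -3.8]
width: 0.34
```

```bash
python3 look.py 18; cat > trk.py <<'E'
import sys
from goto import *
from scipy.optimize import least_squares
k=sys.argv[1]
a=cv2.imread(f'pics/w{k}.png');m=a[190:340,255:395]
# ball mask: darkest, find the top arc/edges by threshold
g=m.max(axis=2)
cv2.imwrite(f'pics/g{k}.png',cv2.resize(np.clip(m.astype(float)*2.5,0,255).astype('uint8'),None,fx=4,fy=4))
E
python3 trk.py 18
```

```text
29.6 [0.5486 0.3383 0.094 ] [[ 0.2923  0.9536 -0.0729]
 [ 0.9261 -0.3012 -0.227 ]
 [-0.2384 -0.0011 -0.9712]] 0.3396592102806495 [-2.9892  2.5592 -3.0609] [ 0.824   0.1748 -0.1811] [-0.6192  0.7981 -0.1125  1.4547  0.2306  1.1103 -1.1375]
```

View pics/g18.png

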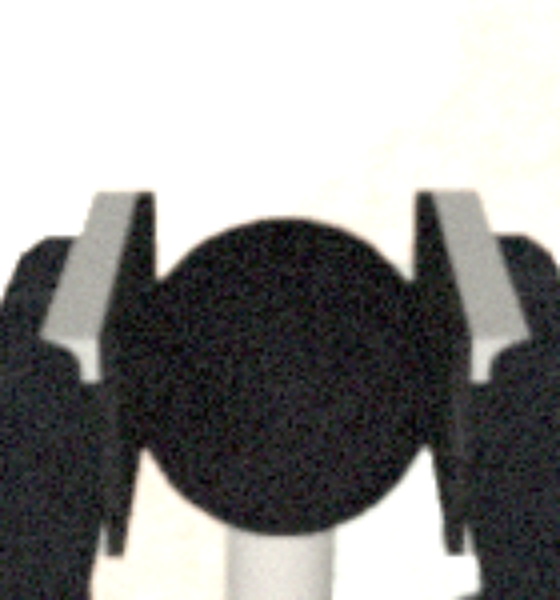

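No slip: the ball is at row 284, radius 39.5. Continuing.

Emit:
move_arm(
  xyz=[
    [-0.03,0,-0.31],
    [-0.02,0,-0.31],
    [-0.03,0,-0.31],
    [-0.02,0,-0.31],
    [-0.03,0,-0.31],
    [-0.02,0,-0.31],
    [-0.03,0,-0.31],
    [-0.02,0,-0.31],
  ],
  twist=[
    [0,0.75,0],
    [0,0.75,0],
    [0,0.75,0],
    [0,0.75,0],
    [0,0.75,0],
    [0,0.75,0],
    [0,0.75,0],
    [0,0.75,0],
  ],
)

```text
clock: 30.4
eef_pos: [0.5471, 0.334, 0.1664]
orientation: [[0.292, 0.954, 0.069], [0.927, -0.3, 0.225], [0.235, -0.001, -0.972]]
contact_force: [-3.2, 1.9, -4.7]
width: 0.343
```

```bash
python3 look.py 19;python3 trk.py 19
```

```text
30.55 [0.547  0.3338 0.1667] [[ 0.2931  0.9536  0.0687]
 [ 0.927  -0.301   0.2238]
 [ 0.2341 -0.002  -0.9722]] 0.3439740997126496 [-3.8681  2.7995 -3.2979] [-0.177   0.3682 -0.0748] [-0.2997  0.5359 -0.3167  1.764   0.0095  0.6836 -0.8728]
```

View pics/g19.png

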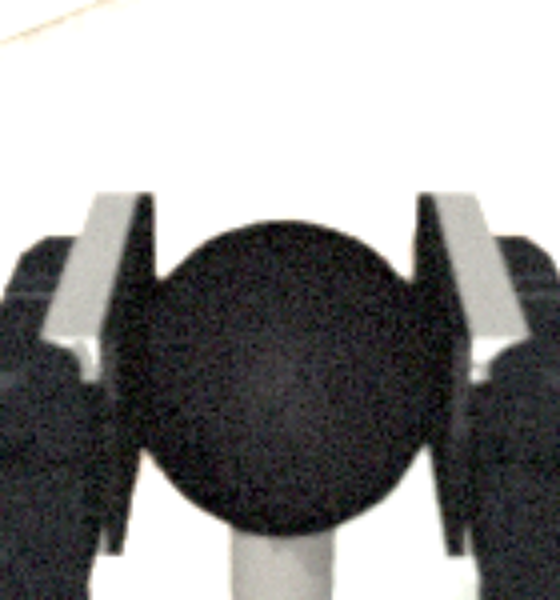

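Emit:
move_arm(
  xyz=[
    [-0.03,0,-0.31],
    [-0.02,0,-0.31],
    [-0.03,0,-0.31],
    [-0.02,0,-0.31],
    [-0.03,0,-0.31],
    [-0.02,0,-0.31],
  ],
  twist=[
    [0,0.75,0],
    [0,0.75,0],
    [0,0.75,0],
    [0,0.75,0],
    [0,0.75,0],
    [0,0.75,0],
  ],
)

```text
clock: 31.15
eef_pos: [0.5391, 0.3099, 0.2156]
orientation: [[0.248, 0.954, 0.167], [0.789, -0.299, 0.537], [0.562, -0.002, -0.827]]
contact_force: [-3.0, 0.3, -7.0]
width: 0.338
```

```bash
python3 look.py 20;python3 trk.py 20
```

```text
31.3 [0.539  0.3097 0.2156] [[ 0.2505  0.9538  0.1657]
 [ 0.7887 -0.3003  0.5364]
 [ 0.5614 -0.0037 -0.8275]] 0.342486956439943 [-3.463   1.3522 -4.2104] [-0.847   0.4686  0.1133] [ 0.2144  0.4848 -0.7116  1.9592 -0.3492  0.435  -0.3911]
```

View pics/g20.png

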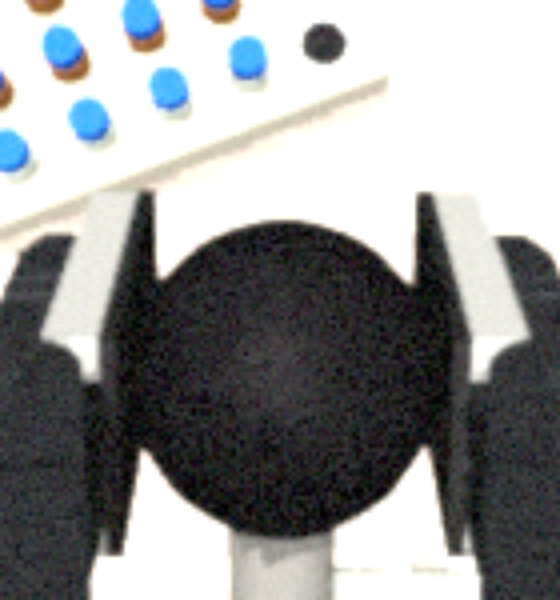

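View pics/sa20.png

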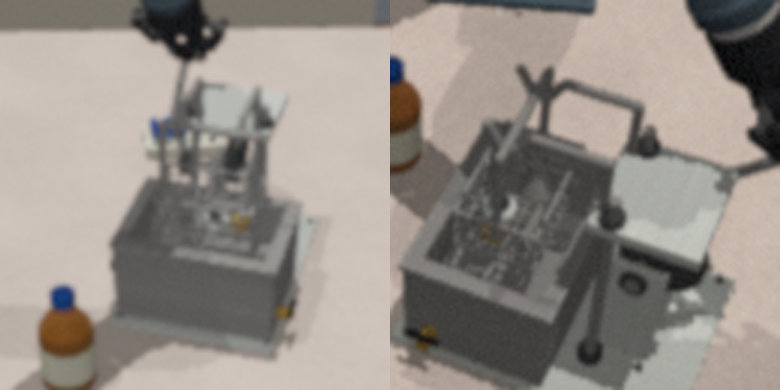

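Emit:
move_arm(
  xyz=[
    [-0.03,0,-0.31],
    [-0.02,0,-0.31],
    [-0.03,0,-0.31],
  ],
  twist=[
    [0,0.75,0],
    [0,0.75,0],
    [0,0.75,0],
  ],
)

```text
clock: 31.6
eef_pos: [0.5333, 0.2928, 0.2366]
orientation: [[0.217, 0.954, 0.208], [0.678, -0.301, 0.671], [0.702, -0.004, -0.712]]
contact_force: [-3.5, 1.7, -7.3]
width: 0.339
```

```bash
python3 look.py 21;python3 trk.py 21; python3 - <<'E'
from goto import *
s=monitor.observe();p=np.array(s['eef_pos']);R=np.array(s['orientation'])
bt=np.array([-.003,0,-.019]);b=p+R@bt
B0=np.array([.5444,.3257,.0536]);pv=B0-U*.155*np.cos(np.radians(25))+Z*.155*np.sin(np.radians(25))
v=b-pv;print('ball',b,'phi',np.degrees(np.arctan2(v[2],v@U)),'r',np.hypot(v[2],v@U),'lat',v@X, 'tilt',np.degrees(np.arcsin(R[2,0])))
E
```

```text
31.75 [0.5326 0.2904 0.2344] [[ 0.2177  0.954   0.2062]
 [ 0.681  -0.2998  0.6681]
 [ 0.6992 -0.005  -0.7149]] 0.33797512041194117 [-5.1204 -3.104  -9.6116] [-2.6435  1.0521  0.7334] [ 0.5478  0.5773 -0.9943  2.0403 -0.4978  0.3486 -0.1225]
ball [0.528  0.2756 0.2459] phi 55.29426807666536 r 0.1541899528478581 lat -0.0005339157586229327 tilt 44.36486986563482
```

View pics/g21.png

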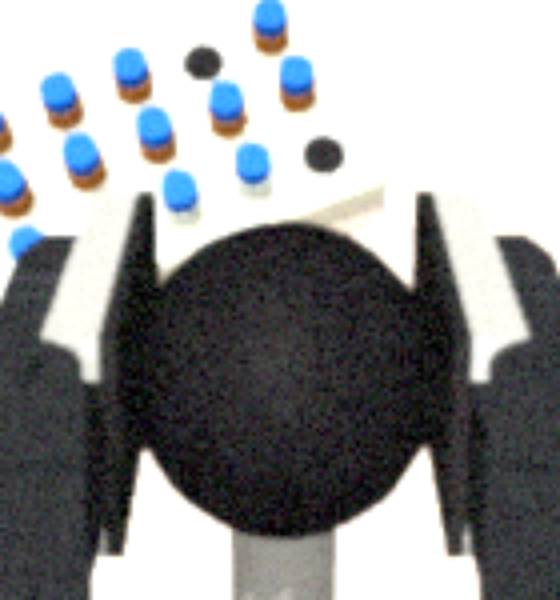

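```bash
cat > st.py <<'E'
import sys
from goto import *
s=monitor.observe();p=np.array(s['eef_pos']);R=np.array(s['orientation'])
bt=np.array(eval(sys.argv[1]));n=int(sys.argv[2]);b=p+R@bt
B0=np.array([.5444,.3257,.0536]);B0[2]=.0545;pv=B0-U*.155*np.cos(np.radians(25))+Z*.155*np.sin(np.radians(25))
v=b-pv;ph=np.arctan2(v[2],v@U);print('t',s['clock'],'ball',b,'pv',pv,'phi',np.degrees(ph),'r',np.hypot(v[2],v@U),'lat',v@X,'F',s['contact_force'],s['joints'])
q=np.linspace(ph,np.pi/2,n+1)
P=[pv+.155*(U*np.cos(a)+Z*np.sin(a)) for a in q]
for a,c in zip(P[:-1],P[1:]): print((R.T@(c-a)/.03).round(2).tolist())
E
python3 st.py '[-.003,0,-.019]' 10
```

```text
t 31.75 ball [0.528  0.2756 0.2459] pv [0.5022 0.1917 0.12  ] phi 55.10293734781835 r 0.15345093005606011 lat -0.0005339157586229327 F [-5.1204 -3.104  -9.6116] [ 0.5478  0.5773 -0.9943  2.0403 -0.4978  0.3486 -0.1225]
[-0.07, -0.0, -0.31]
[-0.09, -0.0, -0.3]
[-0.1, -0.0, -0.3]
[-0.12, -0.0, -0.29]
[-0.14, -0.0, -0.28]
[-0.16, -0.0, -0.27]
[-0.17, -0.0, -0.26]
[-0.19, -0.0, -0.25]
[-0.2, -0.0, -0.24]
[-0.22, -0.0, -0.23]
```

Emit:
move_arm(
  xyz=[
    [-0.07,0,-0.31],
    [-0.09,0,-0.3],
    [-0.1,0,-0.3],
  ],
  twist=[
    [0,0,0],
    [0,0,0],
    [0,0,0],
  ],
)

```text
clock: 32.05
eef_pos: [0.5258, 0.2696, 0.251]
orientation: [[0.214, 0.954, 0.207], [0.68, -0.298, 0.669], [0.701, -0.002, -0.713]]
contact_force: [-2.8, 3.1, -8.9]
width: 0.34
```

```bash
python3 look.py 22 >/dev/null;python3 trk.py 22; python3 st.py '[-.003,0,-.019]' 7
```

```text
t 32.2 ball [0.5213 0.2552 0.2631] pv [0.5022 0.1917 0.12  ] phi 65.12972705324063 r 0.15774017870725437 lat -0.0008044481582883106 F [ -5.8608   0.2116 -11.6477] [ 0.6286  0.5407 -1.0333  2.0507 -0.5102  0.4013 -0.099 ]
[-0.12, -0.0, -0.3]
[-0.14, -0.0, -0.29]
[-0.16, -0.0, -0.28]
[-0.17, -0.0, -0.27]
[-0.19, -0.0, -0.26]
[-0.21, -0.0, -0.24]
[-0.22, -0.0, -0.23]
```

View pics/g22.png

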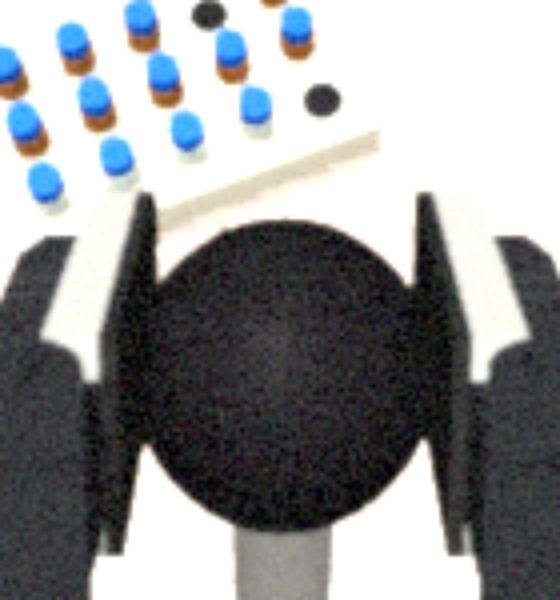

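Emit:
move_arm(
  xyz=[
    [-0.15,0,-0.27],
    [-0.17,0,-0.26],
    [-0.18,0,-0.26],
  ],
  twist=[
    [0,0,0],
    [0,0,0],
    [0,0,0],
  ],
)

```text
clock: 32.5
eef_pos: [0.5183, 0.2468, 0.2608]
orientation: [[0.211, 0.955, 0.208], [0.678, -0.296, 0.673], [0.705, -0.001, -0.71]]
contact_force: [-5.6, 7.0, 0.9]
width: 0.338
```

```bash
python3 look.py 23 >/dev/null;python3 trk.py 23; python3 st.py '[-.003,0,-.018]' 4
```

```text
t 32.65 ball [0.5139 0.2325 0.2714] pv [0.5022 0.1917 0.12  ] phi 74.3437632767926 r 0.15725511675707277 lat -0.001074768584616256 F [-7.1319  5.781  -0.372 ] [ 0.7164  0.5228 -1.0711  2.0659 -0.5213  0.4448 -0.0633]
[-0.18, -0.0, -0.3]
[-0.2, -0.0, -0.29]
[-0.22, -0.0, -0.27]
[-0.24, -0.0, -0.26]
```

View pics/g23.png

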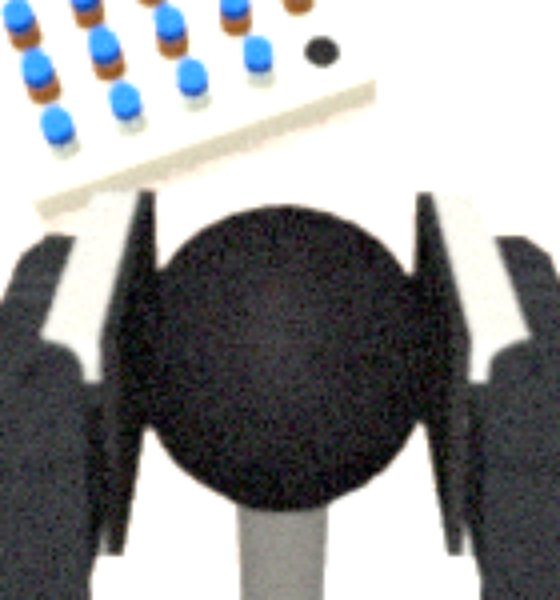

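View pics/sa23.png

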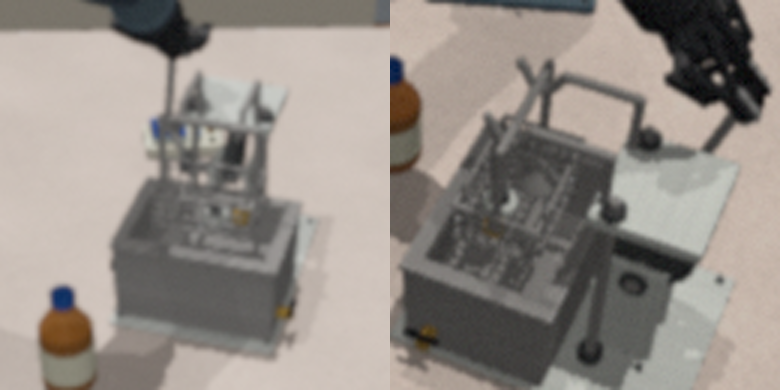

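```bash
python3 st.py '[-.004,0,-.0145]' 5
```

```text
t 32.65 ball [0.5144 0.2342 0.2682] pv [0.5022 0.1917 0.12  ] phi 73.39875178302927 r 0.1546796918954172 lat -0.0010864727557504208 F [-7.1319  5.781  -0.372 ] [ 0.7164  0.5228 -1.0711  2.0659 -0.5213  0.4448 -0.0633]
[-0.15, -0.0, -0.26]
[-0.17, -0.0, -0.25]
[-0.18, -0.0, -0.24]
[-0.19, -0.0, -0.23]
[-0.21, -0.0, -0.22]
```

Emit:
move_arm(
  xyz=[
    [-0.15,-0.03,-0.26],
    [-0.17,-0.02,-0.25],
    [-0.18,0,-0.24],
  ],
  twist=[
    [0,0,0],
    [0,0,0],
    [0,0,0],
  ],
)

```text
clock: 32.95
eef_pos: [0.5096, 0.2201, 0.265]
orientation: [[0.211, 0.955, 0.21], [0.679, -0.297, 0.671], [0.703, 0.001, -0.711]]
contact_force: [-0.3, 3.3, -14.9]
width: 0.339
```

```bash
python3 look.py 24 >/dev/null;python3 trk.py 24; python3 st.py '[-.004,0,-.0135]' 3
```

```text
t 33.1 ball [0.5057 0.2078 0.2713] pv [0.5022 0.1917 0.12  ] phi 83.80649027607383 r 0.15221313513040718 lat -0.0014467247277096466 F [-4.9593  3.2197 -6.0581] [ 0.8038  0.5068 -1.0993  2.0845 -0.5279  0.4856 -0.026 ]
[-0.12, -0.0, -0.14]
[-0.13, -0.0, -0.14]
[-0.13, -0.0, -0.13]
```

View pics/g24.png

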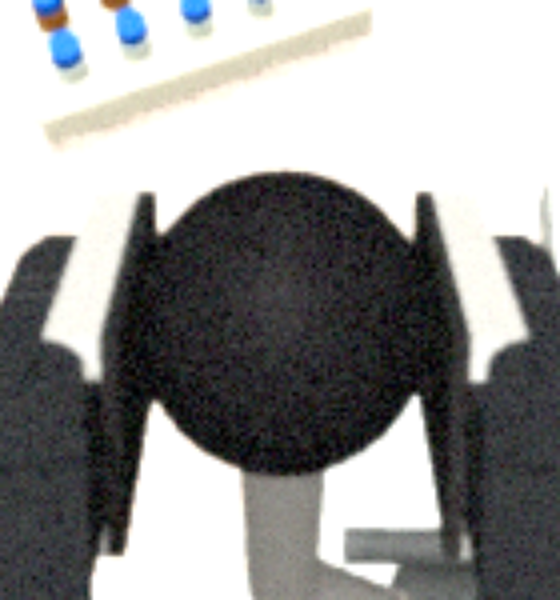

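```bash
python3 st.py '[0,0,-.0135]' 4
```

```text
t 33.1 ball [0.5066 0.2105 0.2741] pv [0.5022 0.1917 0.12  ] phi 82.8747788107092 r 0.15533523729861934 lat -0.0014415433247007253 F [-4.9593  3.2197 -6.0581] [ 0.8038  0.5068 -1.0993  2.0845 -0.5279  0.4856 -0.026 ]
[-0.1, -0.0, -0.12]
[-0.11, -0.0, -0.12]
[-0.11, -0.0, -0.12]
[-0.11, -0.0, -0.11]
```

Emit:
move_arm(
  xyz=[
    [-0.1,-0.03,-0.12],
    [-0.11,-0.01,-0.12],
    [-0.11,0,-0.12],
    [-0.11,0,-0.11],
    [0,0,0],
  ],
  twist=[
    [0,0,0],
    [0,0,0],
    [0,0,0],
    [0,0,0],
    [0,0,0],
  ],
)

```text
clock: 33.6
eef_pos: [0.503, 0.2, 0.2639]
orientation: [[0.212, 0.954, 0.211], [0.681, -0.299, 0.668], [0.701, 0.002, -0.713]]
contact_force: [0.8, 2.3, -19.6]
width: 0.335
```

```bash
python3 look.py 25 >/dev/null;python3 trk.py 25; python3 st.py '[0,0,-.0135]' 1; python3 - <<'E'
from cell import *
import cv2
cv2.imwrite('pics/f1.png',cv2.resize(snapshot('scene')[120:250,310:470,::-1],None,fx=5,fy=4.6,interpolation=cv2.INTER_CUBIC))
cv2.imwrite('pics/f2.png',cv2.resize(snapshot('side')[120:250,250:390,::-1],None,fx=5,fy=4.6,interpolation=cv2.INTER_CUBIC))
E
```

```text
t 33.75 ball [0.5003 0.1915 0.2735] pv [0.5022 0.1917 0.12  ] phi 90.27219478120678 r 0.15353748650310808 lat -0.0017067202468804496 F [  2.1098   1.7675 -22.3701] [ 0.8615  0.5025 -1.1148  2.0981 -0.5277  0.5084  0.006 ]
[0.02, 0.0, 0.02]
```

View pics/g25.png

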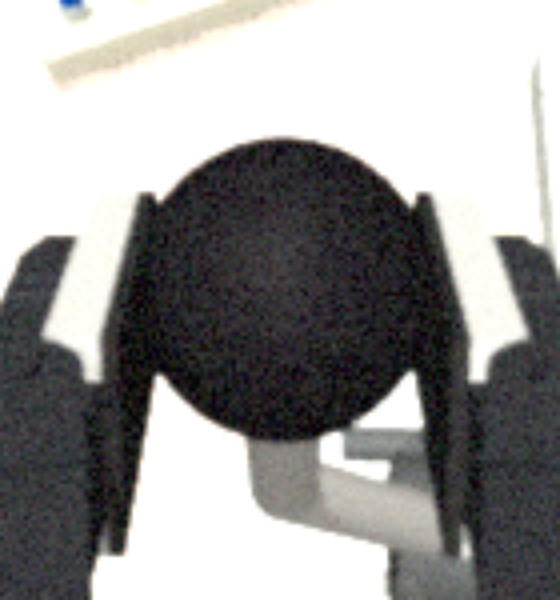

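View pics/f1.png

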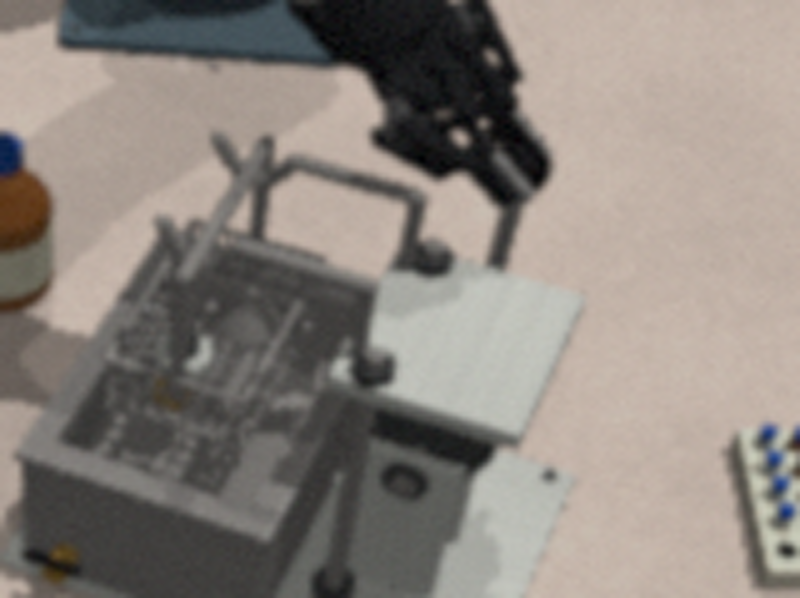

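View pics/f2.png

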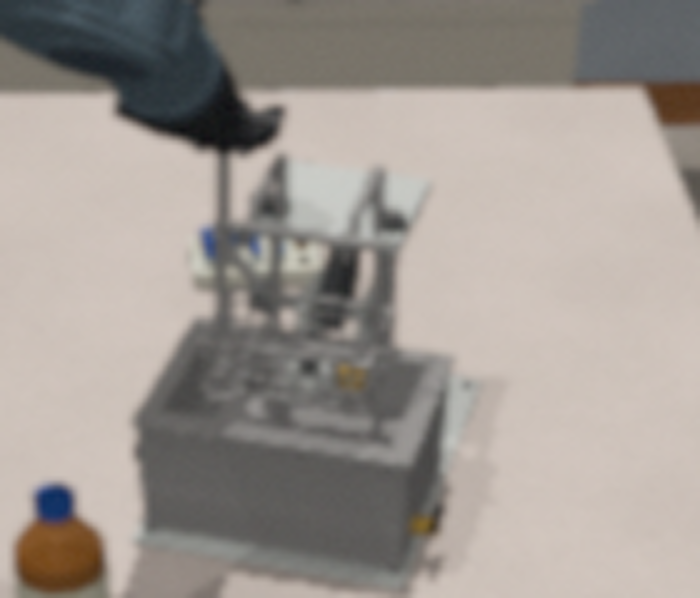

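```bash
python3 - <<'E'
from goto import *
c=calibration('wrist')
for v in (309,311,313):
    P=plane('wrist',(326,v),.120,c);print('pivot',P,'u',P@U)
for v in (261.5,262.3,263):
    B=plane('wrist',(325.5,v),.275,c);print('ball',B,'u',B@U)
print('B0 pivot u',.5022*.3007+.1917*.9537)
g=lambda z,du:np.r_[(np.array([.5022,.1917])+U[:2]*du),z]
for a in (86,90,94):
    a=np.radians(a);print(np.degrees(a),[proj('scene',g(.12+l*np.sin(a),l*np.cos(a))).round(1).tolist() for l in (.1,.12,.135)])
E
python3 - <<'E'
import cv2
a=cv2.imread('pics/w25.png');cv2.imwrite('pics/w25b.png',cv2.resize(a[230:360,280:390],None,fx=5,fy=4.5,interpolation=cv2.INTER_CUBIC))
E
```

```text
pivot [0.5055 0.2034 0.12  ] u 0.3460234597930305
pivot [0.505  0.2019 0.12  ] u 0.3444061147729713
pivot [0.5045 0.2004 0.12  ] u 0.34279770490255707
ball [0.5021 0.1945 0.275 ] u 0.33648770474163064
ball [0.502  0.1942 0.275 ] u 0.3361374746283637
ball [0.5019 0.1939 0.275 ] u 0.3358317052531572
B0 pivot u 0.33383583
86.0 [[411.3, 170.5], [412.9, 165.7], [414.1, 162.0]]
90.0 [[408.9, 169.7], [410.0, 164.7], [410.9, 160.9]]
94.0 [[406.5, 169.1], [407.1, 163.9], [407.6, 160.0]]
```

View pics/w25b.png

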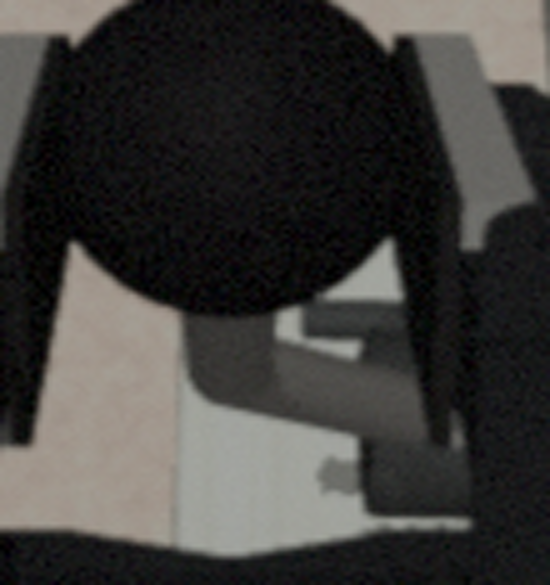

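```bash
python3 - <<'E'
from goto import *
TC=np.load('TC.npy');K=calibration('wrist')['K']
def prj(P,p,R):
    q=TC[:3,:3]@(R.T@(P-p))+TC[:3,3];v=K@q;return v[:2]/v[2]
p8=np.array([.5436,.324,.1872]);R8=np.array([[.3008,.9537,.0023],[.9537,-.3008,.0016],[.0022,.0018,-1]])
pv=np.array([.5022,.1917,.12])
L=lambda s,a:pv+s*(U*np.cos(a)+Z*np.sin(a))
for s in (.155,.1,.08,.06,.05,.04,.03): print(s,prj(L(s,np.radians(-25)),p8,R8))
s=monitor.observe();p=np.array(s['eef_pos']);R=np.array(s['orientation'])
for a in (86,88,90,92,94):
    print(a,[(q,prj(L(q,np.radians(a)),p,R).round(1).tolist()) for q in (.155,.06,.05,.04,.03)])
E
python3 - <<'E'
import cv2
a=cv2.imread('pics/w8.png');cv2.imwrite('pics/w8b.png',cv2.resize(a[160:360,290:390],None,fx=4,fy=3,interpolation=cv2.INTER_CUBIC))
E
```

```text
0.155 [324.5182 185.2348]
0.1 [324.5454 251.5461]
0.08 [324.5557 276.7732]
0.06 [324.5663 302.6296]
0.05 [324.5717 315.8011]
0.04 [324.5772 329.139 ]
0.03 [324.5827 342.6464]
86 [(0.155, [327.6, 243.5]), (0.06, [326.7, 303.9]), (0.05, [326.7, 307.9]), (0.04, [326.6, 311.6]), (0.03, [326.6, 315.1])]
88 [(0.155, [327.6, 255.1]), (0.06, [326.7, 307.1]), (0.05, [326.7, 310.5]), (0.04, [326.6, 313.6]), (0.03, [326.6, 316.5])]
90 [(0.155, [327.6, 267.4]), (0.06, [326.7, 310.3]), (0.05, [326.7, 313.1]), (0.04, [326.6, 315.6]), (0.03, [326.6, 318.0])]
92 [(0.155, [327.7, 280.2]), (0.06, [326.7, 313.6]), (0.05, [326.7, 315.7]), (0.04, [326.6, 317.7]), (0.03, [326.6, 319.5])]
94 [(0.155, [327.7, 293.7]), (0.06, [326.7, 317.0]), (0.05, [326.7, 318.4]), (0.04, [326.6, 319.7]), (0.03, [326.6, 321.0])]
```

View pics/w8b.png

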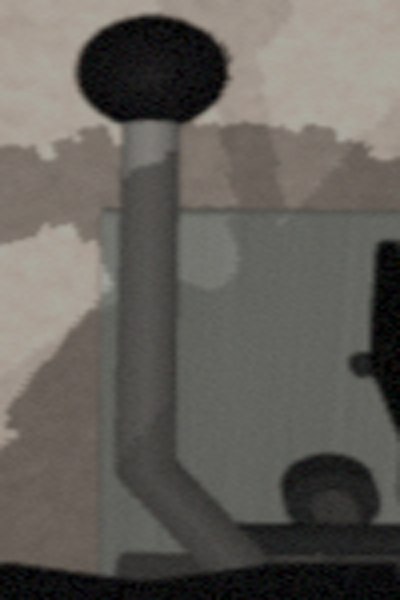

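Emit:
move_arm(
  xyz=[
    [-0.05,0,0.02],
    [-0.06,0,0.02],
    [0,0,0],
    [0,0,0],
    [0,0,0],
  ],
  twist=[
    [0,0,0],
    [0,0,0],
    [0,0,0],
    [0,0,0],
    [0,0,0],
  ],
)

```text
clock: 34.35
eef_pos: [0.5035, 0.2016, 0.2634]
orientation: [[0.211, 0.954, 0.211], [0.678, -0.299, 0.672], [0.704, 0.001, -0.71]]
contact_force: [-1.6, 4.0, 7.4]
width: 0.337
```

```bash
python3 look.py 26 >/dev/null; python3 trk.py 26; python3 st.py '[.004,0,-.0135]' 1; python3 - <<'E'
import cv2
a=cv2.imread('pics/w26.png');cv2.imwrite('pics/w26b.png',cv2.resize(a[210:360,270:390],None,fx=5,fy=4,interpolation=cv2.INTER_CUBIC))
E
```

```text
t 34.5 ball [0.5015 0.1952 0.2758] pv [0.5022 0.1917 0.12  ] phi 88.87092516260729 r 0.1558608673335004 lat -0.001697728843292325 F [-1.7418  4.5135  7.0874] [ 0.8619  0.508  -1.1167  2.0985 -0.5293  0.505   0.0101]
[-0.07, -0.0, -0.07]
```

View pics/w26b.png

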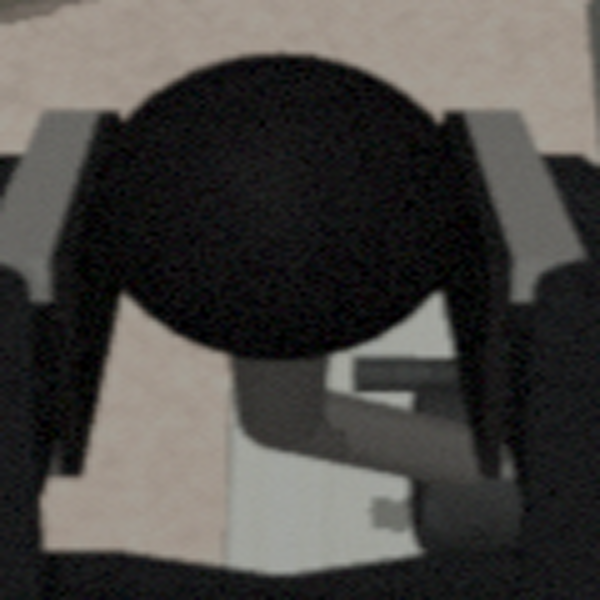

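Emit:
move_arm(
  xyz=[
    [-0.04,0,-0.08],
    [0,0,0],
    [0,0,0],
    [0,0,0],
    [0,0,0],
  ],
  twist=[
    [0,0,0],
    [0,0,0],
    [0,0,0],
    [0,0,0],
    [0,0,0],
  ],
)

```text
clock: 35.0
eef_pos: [0.502, 0.1975, 0.2625]
orientation: [[0.216, 0.953, 0.211], [0.678, -0.301, 0.67], [0.703, -0.002, -0.711]]
contact_force: [-2.3, 3.1, 4.5]
width: 0.339
```

```bash
python3 look.py 27 >/dev/null; python3 st.py '[.004,0,-.0135]' 1; python3 - <<'E'
import cv2
a=cv2.imread('pics/w27.png');cv2.imwrite('pics/w27b.png',cv2.resize(a[210:360,270:390],None,fx=5,fy=4,interpolation=cv2.INTER_CUBIC))
E
```

```text
t 35.15 ball [0.5    0.1912 0.2749] pv [0.5022 0.1917 0.12  ] phi 90.41687702802052 r 0.15485643824703 lat -0.0019328202157660515 F [-2.5821  3.5915  4.5857] [ 0.8705  0.5065 -1.1165  2.1014 -0.5286  0.5096  0.0129]
[0.03, -0.0, 0.03]
```

View pics/w27b.png

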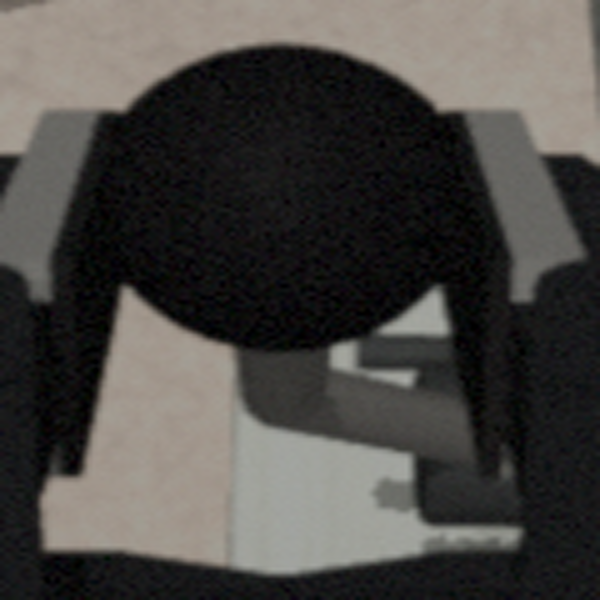

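View pics/sa27.png

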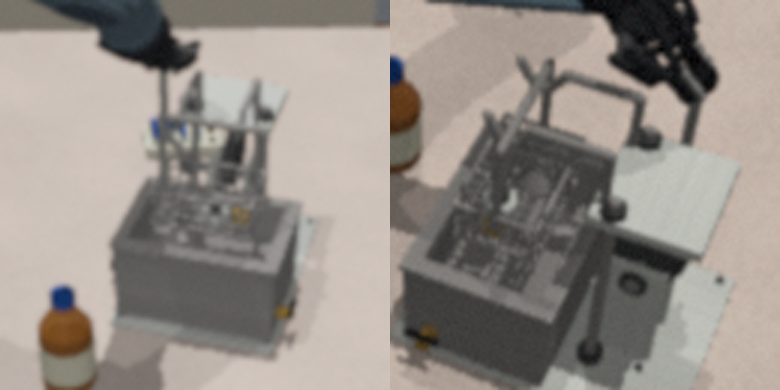

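```bash
python3 st.py '[.0055,0,-.0135]' 1 | head -1; python3 - <<'E'
from goto import *
TC=np.load('TC.npy');K=calibration('wrist')['K']
def prj(P,p,R):
    q=TC[:3,:3]@(R.T@(P-p))+TC[:3,3];v=K@q;return v[:2]/v[2]
s=monitor.observe();p=np.array(s['eef_pos']);R=np.array(s['orientation'])
# anchor the ball at its observed place in the tool, hang rod from it at angle a
b=p+R@np.array([.0055,0,-.0135])
for a in (86,88,89,90,91,92,94):
    a_=np.radians(a);e=b-(.155-.051)*(U*np.cos(a_)+Z*np.sin(a_));print(a,prj(b,p,R).round(1),prj(e,p,R).round(1))
# same check on 25: 
E
python3 - <<'E'
import cv2,numpy as np
for k in (25,26,27):
    a=cv2.imread(f'pics/w{k}.png').astype(float).mean(axis=2)
    print(k,[int(x) for x in a[225:330,324:329].mean(axis=1)])
E
```

```text
t 35.15 ball [0.5003 0.1923 0.2759] pv [0.5022 0.1917 0.12  ] phi 90.021770485433 r 0.15590613966586483 lat -0.0019316444319294951 F [-2.5821  3.5915  4.5857] [ 0.8705  0.5065 -1.1165  2.1014 -0.5286  0.5096  0.0129]
86 [323.5 257.9] [324.4 318.4]
88 [323.5 257.9] [324.4 312.9]
89 [323.5 257.9] [324.4 310.2]
90 [323.5 257.9] [324.4 307.4]
91 [323.5 257.9] [324.4 304.7]
92 [323.5 257.9] [324.4 302. ]
94 [323.5 257.9] [324.4 296.6]
25 [19, 12, 11, 11, 18, 16, 15, 18, 15, 15, 17, 14, 16, 17, 19, 17, 17, 23, 20, 20, 22, 21, 24, 22, 24, 22, 25, 25, 26, 26, 22, 24, 25, 24, 21, 25, 24, 21, 19, 22, 21, 22, 22, 18, 17, 21, 22, 20, 18, 18, 17, 15, 15, 16, 18, 18, 13, 9, 9, 12, 11, 12, 12, 12, 10, 8, 12, 7, 14, 11, 10, 7, 11, 7, 11, 30, 49, 53, 54, 55, 54, 53, 55, 53, 51, 53, 54, 53, 54, 54, 53, 53, 52, 55, 60, 95, 143, 158, 160, 160, 160, 160, 161, 161, 160]
26 [12, 12, 15, 14, 17, 11, 18, 17, 16, 16, 15, 14, 20, 17, 17, 20, 22, 20, 21, 21, 20, 21, 24, 22, 26, 22, 24, 23, 24, 25, 23, 24, 22, 25, 23, 23, 22, 25, 21, 23, 22, 23, 20, 22, 21, 15, 18, 17, 20, 16, 20, 18, 13, 17, 15, 15, 13, 14, 13, 13, 13, 11, 14, 13, 9, 7, 12, 8, 10, 4, 7, 6, 10, 6, 14, 41, 52, 53, 53, 55, 54, 54, 54, 54, 54, 55, 54, 54, 53, 54, 52, 53, 53, 54, 54, 52, 58, 87, 137, 157, 160, 161, 161, 161, 160]
27 [15, 15, 18, 17, 15, 16, 19, 17, 15, 16, 17, 18, 19, 18, 20, 21, 23, 20, 24, 22, 24, 24, 24, 24, 22, 21, 23, 25, 24, 23, 25, 23, 22, 22, 20, 21, 23, 23, 23, 22, 21, 24, 20, 15, 17, 13, 19, 15, 14, 16, 19, 16, 16, 14, 15, 16, 8, 14, 10, 12, 14, 11, 11, 9, 8, 10, 8, 7, 8, 8, 10, 6, 19, 44, 53, 53, 53, 53, 54, 54, 52, 55, 55, 53, 53, 54, 53, 52, 53, 54, 54, 69, 116, 150, 160, 160, 161, 161, 161, 160, 161, 161, 161, 161, 161]
```

Emit:
move_arm(
  xyz=[
    [0,0,0],
    [0,0,0],
    [0,0,0],
    [0,0,0],
    [0,0,0],
    [0,0,0],
    [0,0,0],
    [0,0,0],
    [0,0,0],
    [0,0,0],
    [0,0,0],
    [0,0,0],
  ],
  twist=[
    [0,0,0],
    [0,0,0],
    [0,0,0],
    [0,0,0],
    [0,0,0],
    [0,0,0],
    [0,0,0],
    [0,0,0],
    [0,0,0],
    [0,0,0],
    [0,0,0],
    [0,0,0],
  ],
)

```text
clock: 36.35
eef_pos: [0.502, 0.1976, 0.2625]
orientation: [[0.215, 0.954, 0.211], [0.679, -0.301, 0.67], [0.703, -0.001, -0.712]]
contact_force: [-2.6, 3.0, 4.8]
width: 0.34
```

```bash
python3 look.py 28 ; python3 - <<'E'
import cv2,numpy as np
from tri import *
for k in (27,28):
    a=cv2.imread(f'pics/w{k}.png').astype(float).mean(axis=2)
    print(k,[int(x) for x in a[205:330,324:329].mean(axis=1)][:25],[int(x) for x in a[290:325,324:329].mean(axis=1)])
from cell import *
cv2.imwrite('pics/f3.png',cv2.resize(snapshot('side')[110:250,230:390,::-1],None,fx=5,fy=4.2,interpolation=cv2.INTER_CUBIC))
cv2.imwrite('pics/f4.png',cv2.resize(snapshot('scene')[110:300,200:500,::-1],None,fx=2.6,fy=2.6,interpolation=cv2.INTER_CUBIC))
o=np.array([.5545,.0355]);th=np.radians(-17.5);R=np.array([[np.cos(th),-np.sin(th)],[np.sin(th),np.cos(th)]])
for x in (-.06,.06):
    for z in (.235,.275):
        P=np.r_[o+R@[x,0],z];q=proj('side',P);print(x,z,'side f3',((q-[230,110])*[5,4.2]).round(),'scene f4',((proj('scene',P)-[200,110])*2.6).round())
E
```

```text
36.5 [0.502  0.1976 0.2624] [[ 0.2147  0.9537  0.2105]
 [ 0.6785 -0.3007  0.6703]
 [ 0.7025 -0.0011 -0.7116]] 0.33399404608719535 [-2.2108  3.1416  5.8533] [ 0.9792  1.5299 -0.1522] [ 0.8705  0.5065 -1.1165  2.1014 -0.5286  0.5097  0.0129]
27 [149, 150, 149, 148, 148, 152, 153, 152, 152, 151, 150, 151, 152, 151, 150, 120, 67, 21, 14, 16, 15, 15, 18, 17, 15] [10, 8, 7, 8, 8, 10, 6, 19, 44, 53, 53, 53, 53, 54, 54, 52, 55, 55, 53, 53, 54, 53, 52, 53, 54, 54, 69, 116, 150, 160, 160, 161, 161, 161, 160]
28 [148, 148, 149, 148, 149, 151, 152, 152, 153, 152, 150, 151, 150, 152, 149, 119, 64, 23, 9, 15, 14, 12, 18, 11, 14] [9, 7, 8, 8, 5, 8, 7, 19, 42, 52, 54, 52, 52, 52, 53, 55, 54, 54, 53, 54, 54, 53, 54, 53, 54, 53, 65, 113, 150, 160, 161, 161, 161, 161, 161]
-0.06 0.235 side f3 [318. 283.] scene f4 [417. 131.]
-0.06 0.275 side f3 [317. 244.] scene f4 [420. 104.]
0.06 0.235 side f3 [476. 303.] scene f4 [375. 207.]
0.06 0.275 side f3 [477. 264.] scene f4 [377. 180.]
```

View pics/f3.png

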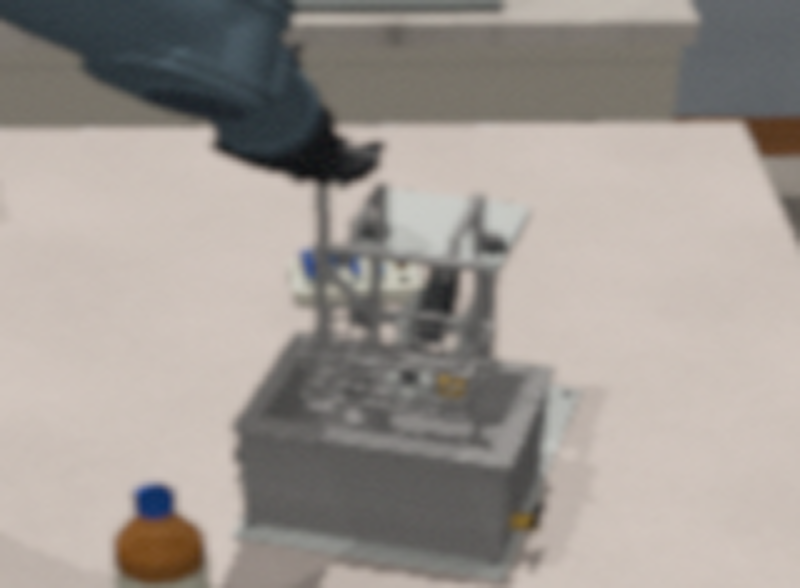

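View pics/f4.png

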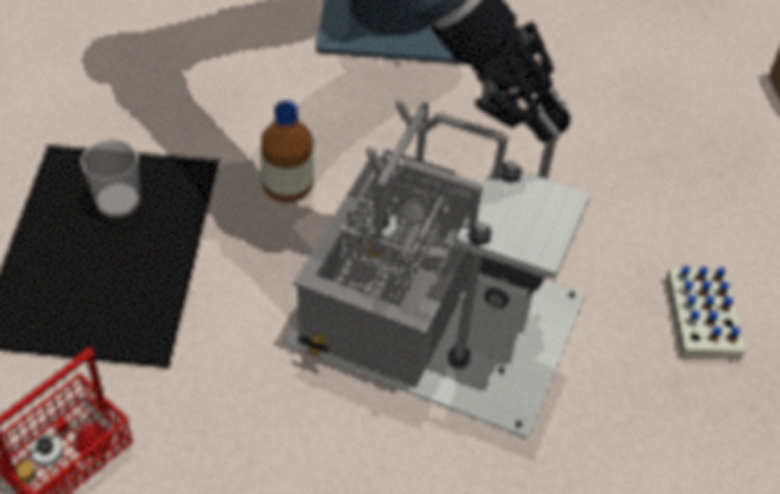

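```bash
python3 - <<'E'
from cell import *
print(order.hand_in()); s=monitor.observe(); print(s['clock'],s['eef_pos'],s['width'])
E
```

```text
the job is handed in; nothing more can be done
None
the job is handed in; nothing more can be done
```

The steel basket is hanging on both prongs of the twin hook. The cam lever is held upright in the gripper with the lift at the top. I handed the job in at about 36.6 s.

**What failed on the way:** my first try at the lever slipped. The ball worked out of the pads at about 75°, with a 36 N wrist-force reading at that moment. The lever swung back to its stop and the lift dropped with it, but the basket stayed on the hook. I re-gripped the ball with the tool tilted back and turned the tool with the lever for most of the arc, and that held.

**Last checks:**
- **Lever angle:** the arm's position and the gripper geometry gave about 90.0°, and the lever in the wrist image gave about 89.7°. A coarser line check in the scene camera, just before the last nudges, gave 90 ± 2°. Earlier, two estimates of the pivot position differed by about 3 mm, so the angle could be off by about 1°.
- **Holding:** over 1.2 s of standing still, neither the ball nor the arm moved.
- **Lift height:** the handle bar appears where a height of about 0.275 m should put it, which is full lift. In the side view its left end is about 1.6 pixels (roughly 6 mm) along from where I expected; the scene view agrees within about 2 pixels.
- **Ball in the pads:** it sits about 5 mm off the pad centre, still between the pads.
- **Other items:** the beaker, bottle and vial rack look to be where they started.

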